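# Put the scale's check weights back in their graded block

## Task

The scale has been checked; put its four brass check weights back in the wooden block, each in its own well, so that they stand in order from the smallest weight in the smallest well to the largest in the largest. Each must stand upright on the felt at the bottom of its well. Do not knock any weight over, and leave the scale and the charcoal block where they are.

Things in the scene. Friction and masses are not known exactly. Their poses are not given: they have to be found in the camera images.
- weight_50: the smallest of four solid brass check weights (50 g): an upright cylinder 20 mm across and 20 mm tall with a narrower turned knob on top, 30 mm tall in all; starts upright on a thin dark bench mat whose top is 3 mm above the worktop. Origin: centre of its underside, z up along its axis.
- weight_100: the second smallest of four solid brass check weights (100 g): an upright cylinder 27 mm across and 22 mm tall with a narrower turned knob on top, 34 mm tall in all; starts upright on a thin dark bench mat whose top is 3 mm above the worktop. Origin: centre of its underside, z up along its axis.
- weight_200: the second largest of four solid brass check weights (200 g): an upright cylinder 36 mm across and 25 mm tall with a narrower turned knob on top, 39 mm tall in all; starts upright on a thin dark bench mat whose top is 3 mm above the worktop. Origin: centre of its underside, z up along its axis.
- weight_500: the largest of four solid brass check weights (500 g): an upright cylinder 48 mm across and 34 mm tall with a narrower turned knob on top, 51 mm tall in all; starts upright on a thin dark bench mat whose top is 3 mm above the worktop. Origin: centre of its underside, z up along its axis.
- well_50: smallest of four round wells in a row, by size, in a fixed brown wood block (224 x 84 mm, top 26 mm above the worktop): 28 mm wide, 7.5 mm deep to the green felt disc on its floor, rim chamfered 3 mm; centre 42.5 mm from the next larger well. Origin: underside of the 1.5 mm felt, whose top is 18.5 mm above the worktop; z up, x along the row towards the largest well.
- well_100: second smallest of four round wells in a row, by size, in a fixed brown wood block (224 x 84 mm, top 26 mm above the worktop): 35 mm wide, 7.5 mm deep to the green felt disc on its floor, rim chamfered 3 mm; centre 42.5 mm from the next smaller, 50.5 from the next larger. Origin: underside of the 1.5 mm felt, whose top is 18.5 mm above the worktop; z up, x along the row towards the largest well.
- well_200: second largest of four round wells in a row, by size, in a fixed brown wood block (224 x 84 mm, top 26 mm above the worktop): 44 mm wide, 7.5 mm deep to the green felt disc on its floor, rim chamfered 3 mm; centre 50.5 mm from the next smaller, 61 from the largest. Origin: underside of the 1.5 mm felt, whose top is 18.5 mm above the worktop; z up, x along the row towards the largest well.
- well_500: largest of four round wells in a row, by size, in a fixed brown wood block (224 x 84 mm, top 26 mm above the worktop): 56 mm wide, 7.5 mm deep to the green felt disc on its floor, rim chamfered 3 mm; centre 61 mm from the next smaller. Origin: underside of the 1.5 mm felt, whose top is 18.5 mm above the worktop; z up, x along the row towards the largest well.
- scale: black precision scale behind the work, 125 x 100 x 30 mm, loose on its rubber feet, with a round steel pan 81 mm across and a small display; empty, a bystander. Origin: centre of its underside; the display end faces -x.
- charcoal: black charcoal soldering block, 48 x 70 x 28 mm, lying loose at the near right of the worktop; a bystander. Origin: centre of its underside.
Not all that is in view belongs to the job. What is shaped like the weight_500 but blue is not meant.

How it is judged:
At the end, for the whole second after the job is handed in: Each of the four weights stands upright (within 0.12 rad) on the felt of its own well: axis within 8 mm of the well's centre and underside within 3 mm of the felt's top, released and at rest (horizontal distance between weight_50 and well_50 below 0.008 m and z of weight_50 in the frame of well_50 between -0.002 and 0.0045 m and angle between each of weight_50, weight_100, weight_200, weight_500's own z axis and vertical below 0.12 rad and linear speed of each of weight_50, weight_100, weight_200, weight_500 below 0.02 m/s and contact force between each of weight_50, weight_100, weight_200, weight_500 and the fingers below 0.1 N and horizontal distance between weight_100 and well_100 below 0.008 m and z of weight_100 in the frame of well_100 between -0.002 and 0.0045 m and horizontal distance between weight_200 and well_200 below 0.008 m and z of weight_200 in the frame of well_200 between -0.002 and 0.0045 m and horizontal distance between weight_500 and well_500 below 0.008 m and z of weight_500 in the frame of well_500 between -0.002 and 0.0045 m); the robot touches nothing.
It fails at once if a weight is knocked over or tipped far (angle between any of weight_50, weight_100, weight_200, weight_500's own z axis and vertical above 0.7 rad).
It fails at once if the scale is shoved more than 15 mm (distance of scale from where it was at the start of the episode above 0.015 m).
It fails at once if the charcoal block is shoved more than 15 mm (distance of charcoal from where it was at the start of the episode above 0.015 m).
It also fails if it takes over 93 s, if anything falls off the work surface, if the arm or the gripper's body presses on something with over 40 N, if the wrist force passes 120 N, or if a joint passes its speed limit or range.

## Robot

A 7-joint arm with a two-finger parallel gripper is mounted at the origin on a cart in front of the work surface, level with it; the furniture and walls round the work are solid. World frame = base frame: x ahead of the robot, y to its left, z up, the work surface at z = 0. Lengths are in m, angles in rad, forces in N, time in s.
With the tool pointing down it reaches from about 0.425 to 0.925 m from the base axis. Payload 6.8 kg.
Tool frame: the origin (TCP) lies midway between the tips of the shut fingers; the grasp point (between the pads) lies 19 mm behind it (bot.grasp_offset is the distance from the TCP to the grasp point, in m); z points along the fingers, x is the direction in which the jaws open and shut, and the axes are right-handed (so a half turn about z gives the same grasp; the last joint's range is limited). The gripper opens to 85 mm and grips with 20 to 120 N. Pads are 22 mm wide; open, the fingers measure 114 mm over their backs; the gripper's body (76 mm by 85 mm) begins 54 mm behind the grasp point. The pads swing forward as they close: fully open they stand 13 mm farther back than shut.
Start: joints at [-1.426, 0.477, 0.022, 1.555, -0.011, 1.109, -0.083], TCP at [0.169, 0.654, 0.192] pointing down, gripper open.
Joint ranges: [-2.96, 2.96], [-0.34, 2.1], [-1.41, 1.46], [0.24, 2.44], [-1.37, 4.51], [0.17, 1.92], [-2.96, 2.96]. Speed limits (rad/s): [2.39, 2.39, 3.14, 3.14, 3.14, 3.14, 3.14].

## Interface

Orientations are given as a unit quaternion [w, x, y, z].
In Python, from station import bot, imaging gives the robot as it stands. The module is installed in compiled form; this text tells all that it offers.
- The arm moves only by the tool apply_moves, never from a script. Its argument "increments" is a list of rows, each a list of 7 numbers: the shift along the tool's x, y, z in mm, then the turn, a rotation vector about the tool's x, y, z in degrees, then the closure, from -1 (fully open) to 1 (shut). In form: [[dx, dy, dz, rx, ry, rz, grip], ...]. A call has exactly 8 rows; each row shifts and turns the pose as measured when the row begins, along the tool's axes as they then stand; what a row does not reach is not made up. A row lasts 1/8 s, in which the tool goes at most 62.5 mm and 10.7 degrees, less where a joint would pass 70% of its speed; a pose out of reach is approached as far as the arm can. A call with a gripper value outside its range is refused whole. The fingers move at their own pace and stop on an object; "grip_force" is the grip in N (left out, the last holds). Time passes only in rows, so rows that do not move let the fingers close, or fill a call up. It gives the time, the measured TCP pose, the force and the opening at its end, in the units of the state.
- bot.get_obs(): the state, without advancing time (a new reading comes with each control period).
- imaging.read_camera(name): name is "scene" or "top" or "wrist"; returns the picture (480x640x3 uint8, red, green, blue); there is no depth.
- imaging.get_calibration(name): a dict with "K" (3x3 intrinsics, pixels), "k1" (the pictures are not rectified: a ray, as slopes to the right and down, at radius r is drawn at 1 + k1 r^2 times it, then the intrinsics apply), "extrinsics" (4x4, takes a point from camera to world coordinates). Camera axes: x right, y down, z forward; pixel columns grow to the right and rows downward; lengths in m; the calibration is good to about 2 mm. A picture is of the moment at which its call begins: read the wrist's pose just before it. get_calibration takes no time and is no camera call; for the wrist camera it gives the pose at the moment of the call.
- bot.hand_in(): hands the job in, once; it reports no verdict.
The state is a dict: "t": time; "q": joint angles; "joint_vel": joint speeds; "joint_torque": joint torques, N m; "eef_pos": TCP position; "tool_rot": TCP orientation; "contact_force": force on the tool from outside, world axes, zero at the start; "torque": the same for the moment, N m; "gripper_width": opening from 0.0 (shut) to 1.0 (fully open).
Only numpy, scipy, OpenCV 4.12 (cv2) and the standard library are available. Lean on these libraries where they do the work, as an engineer would, in place of code of your own. Each camera call takes 0.05 s, during which the arm holds its last target.

## Working session

There is one attempt and no reset: what is moved stays moved. The work goes in short steps, Python scripts to look and compute and a tool call to move; the robot and the scene stay as the last step left them, time stands still between calls to the robot, and variables do not carry over. Pictures are saved under pics/ and viewed, and the job is handed in when it is done.

Besides the shell and the picture viewer there is one more tool, called after ">>>" by a JSON object that holds its "fn" and its "kwargs", one argument or row to a line. apply_moves: Moves the arm, as the interface text tells. Its arguments: {"type":"object","properties":{"increments":{"type":"array","items":{"type":"array","items":{"type":"number"}}},"grip_force":{"type":"number"}},"required":["increments"]}

```bash
mkdir -p pics; python3 - <<'E'
from station import bot, imaging
import cv2
o=bot.get_obs()
for k in o: print(k,o[k])
print(bot.grasp_offset)
for n in ["top","scene","wrist"]:
    c=imaging.get_calibration(n); print(n,c)
    cv2.imwrite(f"pics/{n}0.png",imaging.read_camera(n)[:,:,::-1])
E
```

```text
t 0.0
q [-1.42607093  0.47779931  0.02238846  1.55645348 -0.01153867  1.10930606
 -0.08310618]
joint_vel [ 4.36604884e-04 -1.50245160e-03  7.02046355e-05  1.08357098e-03
 -4.72911497e-04  5.23894010e-04  7.73480297e-04]
joint_torque [-6.67598124e-04 -5.96446180e+01  1.60775386e+00 -2.81192708e+01
  1.24980760e-02  9.39849357e-03  6.46224919e-06]
eef_pos [0.16871584 0.65288535 0.1910264 ]
tool_rot [ 6.10550853e-04  7.90627339e-01  6.12296960e-01 -6.86597481e-04]
contact_force [-0.53498967 -0.10053841  0.62243011]
torque [ 0.02825778  0.06831911 -0.00700153]
gripper_width 1.0005765440196652
0.0187
top {'K': array([[501.51942988,   0.        , 325.89135888],
       [  0.        , 501.51942988, 237.48611011],
       [  0.        ,   0.        ,   1.        ]]), 'k1': -0.04377590334344971, 'extrinsics': array([[-0.021353  , -0.98146588,  0.19044363,  0.36731409],
       [-0.99969159,  0.02337625,  0.00838348, -0.02209791],
       [-0.01267995, -0.19020588, -0.98166234,  1.23913343],
       [ 0.        ,  0.        ,  0.        ,  1.        ]])}
scene {'K': array([[478.59663546,   0.      
[... 164 characters left out ...]
array([[-0.53038105, -0.58003337,  0.61826955, -0.32179429],
       [-0.84764138,  0.35066683, -0.39816688,  0.57088138],
       [ 0.01414346, -0.73525102, -0.67764733,  1.07693688],
       [ 0.        ,  0.        ,  0.        ,  1.        ]])}
wrist {'K': array([[349.30872994,   0.        , 321.79006788],
       [  0.        , 349.30872994, 248.95506014],
       [  0.        ,   0.        ,   1.        ]]), 'k1': 0.004501779873453158, 'extrinsics': array([[ 0.25032897,  0.93268969,  0.25966393,  0.1025675 ],
       [ 0.96816028, -0.24086899, -0.06817481,  0.67067178],
       [-0.00104096,  0.26846243, -0.96328959,  0.37388935],
       [ 0.        ,  0.        ,  0.        ,  1.        ]])}
```

View pics/top0.png

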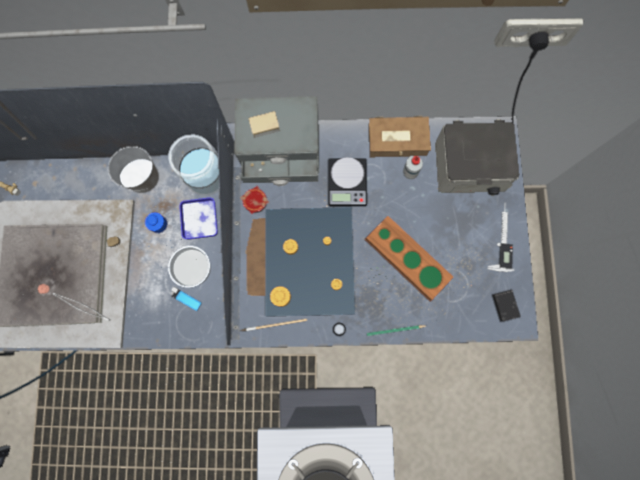

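View pics/scene0.png

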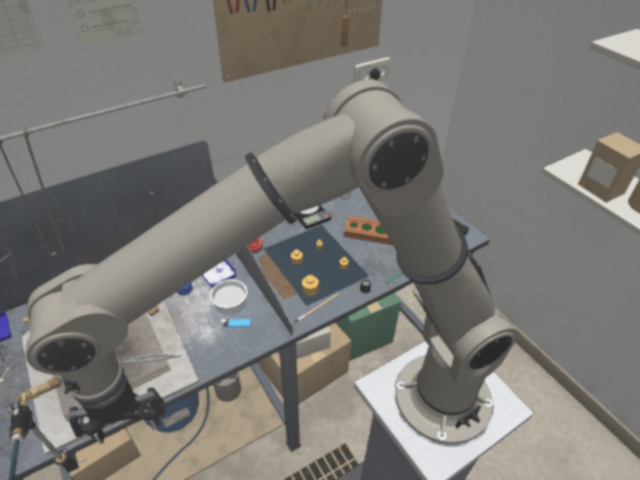

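View pics/wrist0.png

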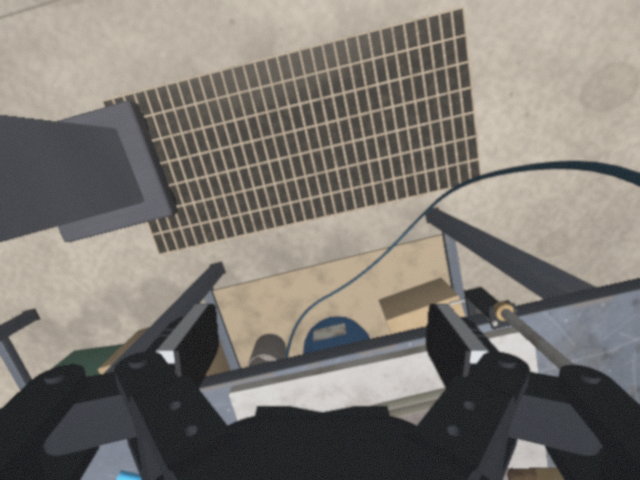

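```bash
cat > h.py <<'E'
from station import bot, imaging
import cv2, numpy as np
def proj_z(c,uv,z):
    K=c["K"];k1=c["k1"];E=c["extrinsics"]
    d=np.array([k1,0,0,0],float)
    p=cv2.undistortPoints(np.array(uv,float).reshape(-1,1,2),K,d).reshape(-1,2)
    r=np.c_[p,np.ones(len(p))]@E[:3,:3].T
    s=(z-E[2,3])/r[:,2]
    return E[:3,3]+r*np.reshape(s,(-1,1))
def to_px(c,P):
    Ei=np.linalg.inv(c["extrinsics"])
    P=np.atleast_2d(P).astype(float)
    return cv2.projectPoints(P,cv2.Rodrigues(Ei[:3,:3])[0],Ei[:3,3],c["K"],np.array([c["k1"],0,0,0],float))[0].reshape(-1,2)
def blobs(m,amin):
    n,l,s,ce=cv2.connectedComponentsWithStats(m.astype(np.uint8))
    return [(ce[i],s[i],l==i) for i in range(1,n) if s[i][4]>=amin]
E
python3 - <<'E'
from h import *
c=imaging.get_calibration("top")
im=cv2.imread("pics/top0.png"); hsv=cv2.cvtColor(im,cv2.COLOR_BGR2HSV)
m=cv2.inRange(hsv,(12,130,120),(30,255,255))
for ce,s,_ in blobs(m>0,20): print("brass",ce,s, proj_z(c,[ce],0.02)[0], s[4])
m=cv2.inRange(hsv,(50,100,30),(85,255,255))
for ce,s,_ in blobs(m>0,20): print("green",ce,s, proj_z(c,[ce],0.0185)[0])
for n,uv in dict(scale=(348,182),char=(507,305),bottle=(415,160),divtopnear=(229,340),divfar=(218,90)).items(): print(n,[proj_z(c,[uv],z)[0].round(3) for z in(0,.03,.2)])
crop=im[180:350,220:540]; cv2.imwrite("pics/topcrop.png",cv2.resize(crop,None,fx=2.5,fy=2.5,interpolation=cv2.INTER_CUBIC))
s=cv2.imread("pics/scene0.png")[130:345,190:430]; cv2.imwrite("pics/scenecrop.png",cv2.resize(s,None,fx=2.7,fy=2.7,interpolation=cv2.INTER_CUBIC))
E
```

```text
brass [406.47236766 255.39848749] [ 367  217   85   82 1719] [ 0.55429156 -0.20868556  0.02      ] 1719
brass [326.76190476 240.52380952] [324 237   7   8  42] [ 0.59612488 -0.0136757   0.02      ] 42
brass [290.33333333 246.38562092] [284 240  14  14 153] [0.58352811 0.07662518 0.02      ] 153
brass [336.1375 284.1125] [332 279  10  11  80] [ 0.48771834 -0.03414076  0.02      ] 80
brass [280.06122449 296.10544218] [271 287  19  19 294] [0.46162091 0.1025941  0.02      ] 294
green [384.04761905 233.55555556] [380 229   9  10  63] [ 0.61061295 -0.15613414  0.0185    ]
green [396.55263158 245.28070175] [391 240  12  12 114] [ 0.58036004 -0.18572368  0.0185    ]
green [411.7638191  259.42713568] [404 252  16  16 199] [ 0.5442084  -0.22140025  0.0185    ]
green [430.08504399 276.81231672] [420 267  21  21 341] [ 0.50030397 -0.26387043  0.0185    ]
green [391.72222222 330.22222222] [368 326  50   9  72] [ 0.37419266 -0.16446858  0.0185    ]
scale [array([ 0.752, -0.071,  0.   ]), array([ 0.742, -0.07 ,  0.03 ]), array([ 0.69 , -0.064,  0.2  ])]
char [array([ 0.428, -0.453,  0.   ]), array([ 0.427, -0.442,  0.03 ]), array([ 0.418, -0.383,  0.2  ])]
bottle [array([ 0.807, -0.247,  0.   ]), array([ 0.796, -0.242,  0.03 ]), array([ 0.736, -0.211,  0.2  ])]
divtopnear [array([0.359, 0.23 , 0.   ]), array([0.359, 0.224, 0.03 ]), array([0.36 , 0.189, 0.2  ])]
divfar [array([1.019, 0.27 , 0.   ]), array([1.003, 0.263, 0.03 ]), array([0.914, 0.223, 0.2  ])]
```

View pics/topcrop.png

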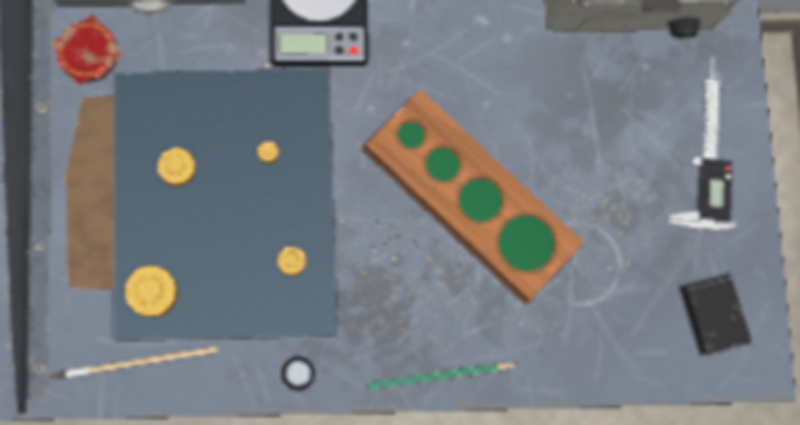

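View pics/scenecrop.png

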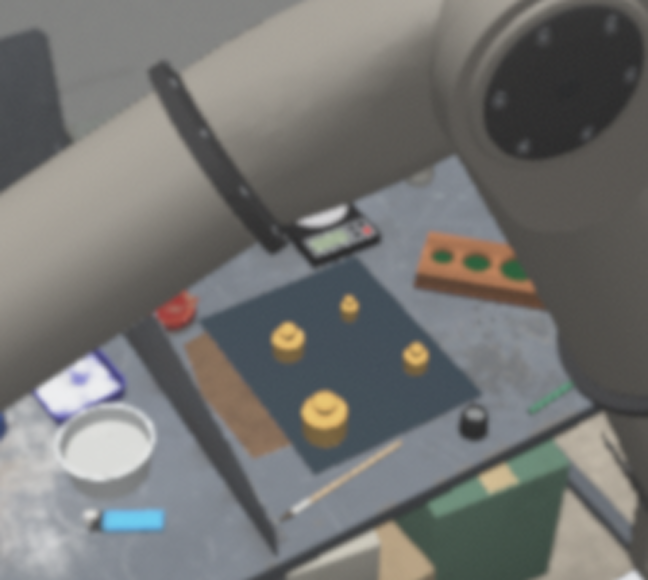

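```bash
cat >> h.py <<'E'
from scipy.spatial.transform import Rotation as Ro
def Rq(o):
    q=o["tool_rot"]; return Ro.from_quat([q[1],q[2],q[3],q[0]])
def Rt(yaw):
    a=np.radians(yaw); return Ro.from_matrix(np.array([[np.cos(a),np.sin(a),0],[np.sin(a),-np.cos(a),0],[0,0,-1]]))
def plan(wps,yaw,grip=-1,vmax=55,wmax=10,nrow=8):
    "wps list of xyz; rotate toward yaw spread; prints rows"
    o=bot.get_obs(); p=np.array(o["eef_pos"]); R=Rq(o); rows=[]
    Rg=Rt(yaw)
    for w in wps:
        w=np.array(w,float); n=max(1,int(np.ceil(np.linalg.norm(w-p)*1000/vmax)))
        st=(w-p)/n
        for i in range(n):
            d=R.inv().apply(st)*1000
            rv=np.degrees((R.inv()*Rg).as_rotvec()); a=np.linalg.norm(rv)
            if a>wmax: rv*=wmax/a
            rows.append([*np.round(d,1),*np.round(rv,1),grip]); p=p+st; R=R*Ro.from_rotvec(np.radians(rv))
    while True:
        rv=np.degrees((R.inv()*Rg).as_rotvec()); a=np.linalg.norm(rv)
        if a<0.3: break
        if a>wmax: rv*=wmax/a
        rows.append([0,0,0,*np.round(rv,1),grip]); R=R*Ro.from_rotvec(np.radians(rv))
    print("t",o["t"],"pos",np.round(o["eef_pos"],4),"w",round(o["gripper_width"],3),"tilt/yaw",np.round(np.degrees((Rq(o).inv()*Rg).as_rotvec()),2), "F",np.round(o["contact_force"],1))
    for i,r in enumerate(rows): print(i+1,[float(x) for x in r])
E
python3 -c "
from h import *
plan([(0.17,0.655,0.36),(0.5,0.42,0.36),(0.55,-0.03,0.30)],-45.7)"
```

```text
t 0.15 pos [0.1687 0.6531 0.1913] w 0.998 tilt/yaw [9.0000e-02 4.0000e-02 1.2122e+02] F [-0.3 -0.4 -0.3]
1 [0.5, 0.2, -42.2, 0.0, 0.0, 10.0, -1.0]
2 [0.5, 0.1, -42.2, 0.0, 0.0, 10.0, -1.0]
3 [0.5, 0.0, -42.2, 0.0, 0.0, 10.0, -1.0]
4 [0.5, -0.1, -42.2, 0.0, 0.0, 10.0, -1.0]
5 [16.5, 47.9, 0.0, 0.0, 0.0, 10.0, -1.0]
6 [24.6, 44.3, 0.0, 0.0, 0.0, 10.0, -1.0]
7 [31.9, 39.3, -0.0, 0.0, 0.0, 10.0, -1.0]
8 [38.2, 33.2, -0.0, 0.0, 0.0, 10.0, -1.0]
9 [43.4, 26.1, -0.0, 0.0, 0.0, 10.0, -1.0]
10 [47.3, 18.1, -0.0, 0.0, 0.0, 10.0, -1.0]
11 [49.7, 9.6, -0.0, 0.0, 0.0, 10.0, -1.0]
12 [50.6, 0.9, -0.0, 0.0, 0.0, 10.0, -1.0]
13 [39.0, 31.8, 6.7, 0.0, 0.0, 1.2, -1.0]
14 [39.7, 30.9, 6.7, 0.0, 0.0, 0.0, -1.0]
15 [39.7, 30.9, 6.7, -0.0, 0.0, 0.0, -1.0]
16 [39.7, 30.9, 6.7, -0.0, -0.0, 0.0, -1.0]
17 [39.7, 30.9, 6.7, 0.0, -0.0, 0.0, -1.0]
18 [39.7, 30.9, 6.7, -0.0, 0.0, 0.0, -1.0]
19 [39.7, 30.9, 6.7, -0.0, -0.0, 0.0, -1.0]
20 [39.7, 30.9, 6.7, 0.0, -0.0, 0.0, -1.0]
21 [39.7, 30.9, 6.7, -0.0, 0.0, 0.0, -1.0]
```

>>> {"fn": "apply_moves", "kwargs": {
  "increments": [
    [0,0,-42,0,0,10,-1],
    [0,0,-42,0,0,10,-1],
    [0,0,-42,0,0,10,-1],
    [0,0,-42,0,0,10,-1],
    [16,48,0,0,0,10,-1],
    [25,44,0,0,0,10,-1],
    [32,39,0,0,0,10,-1],
    [38,33,0,0,0,10,-1]
  ],
  "grip_force": 40
}}

```text
t: 1.15
eef_pos: [0.3287, 0.5305, 0.3608]
tool_rot: [0.004, 0.998, -0.056, -0.002]
contact_force: [0.6, 0.4, 0.0]
gripper_width: 1.002
```

```bash
python3 -c "
from h import *
plan([(0.5,0.42,0.36),(0.55,-0.03,0.30)],-45.7)"
```

```text
t 1.15 pos [0.3287 0.5305 0.3608] w 1.002 tilt/yaw [4.800e-01 1.000e-02 3.925e+01] F [0.6 0.4 0. ]
1 [45.7, 22.6, 0.2, 0.1, 0.0, 10.0, -1.0]
2 [48.9, 14.4, 0.2, 0.1, 0.0, 10.0, -1.0]
3 [50.6, 5.6, 0.2, 0.1, 0.0, 10.0, -1.0]
4 [50.9, -3.2, 0.2, 0.1, 0.0, 9.2, -1.0]
5 [39.7, 30.9, 6.7, -0.0, 0.0, 0.0, -1.0]
6 [39.7, 30.9, 6.7, 0.0, 0.0, 0.0, -1.0]
7 [39.7, 30.9, 6.7, -0.0, -0.0, 0.0, -1.0]
8 [39.7, 30.9, 6.7, 0.0, 0.0, 0.0, -1.0]
9 [39.7, 30.9, 6.7, -0.0, 0.0, 0.0, -1.0]
10 [39.7, 30.9, 6.7, 0.0, 0.0, 0.0, -1.0]
11 [39.7, 30.9, 6.7, -0.0, 0.0, 0.0, -1.0]
12 [39.7, 30.9, 6.7, 0.0, 0.0, 0.0, -1.0]
13 [39.7, 30.9, 6.7, -0.0, 0.0, 0.0, -1.0]
```

>>> {"fn": "apply_moves", "kwargs": {
  "increments": [
    [46,23,0,0,0,10,-1],
    [49,14,0,0,0,10,-1],
    [51,6,0,0,0,10,-1],
    [51,-3,0,0,0,9,-1],
    [40,31,5,0,0,0,-1],
    [40,31,5,0,0,0,-1],
    [40,31,5,0,0,0,-1],
    [40,31,5,0,0,0,-1]
  ]
}}

```text
t: 2.15
eef_pos: [0.5247, 0.205, 0.3391]
tool_rot: [0.006, 0.917, -0.398, -0.0]
contact_force: [0.8, -0.5, -0.0]
gripper_width: 1.005
```

```bash
python3 -c "
from h import *
plan([(0.55,-0.03,0.32)],-45.7)"
```

```text
t 2.15 pos [0.5247 0.205  0.3391] w 1.005 tilt/yaw [ 0.68 -0.26 -1.2 ] F [ 0.8 -0.5 -0. ]
1 [37.8, 28.4, 4.3, 0.7, -0.3, -1.2, -1.0]
2 [37.2, 29.2, 3.8, 0.0, 0.0, 0.0, -1.0]
3 [37.2, 29.2, 3.8, 0.0, 0.0, 0.0, -1.0]
4 [37.2, 29.2, 3.8, 0.0, 0.0, 0.0, -1.0]
5 [37.2, 29.2, 3.8, 0.0, 0.0, 0.0, -1.0]
```

>>> {"fn": "apply_moves", "kwargs": {
  "increments": [
    [38,28,4,0.7,-0.3,-1.2,-1],
    [37,29,4,0,0,0,-1],
    [37,29,4,0,0,0,-1],
    [37,29,4,0,0,0,-1],
    [37,29,4,0,0,0,-1],
    [0,0,0,0,0,0,-1],
    [0,0,0,0,0,0,-1],
    [0,0,0,0,0,0,-1]
  ]
}}

```text
t: 3.15
eef_pos: [0.5485, -0.04, 0.3177]
tool_rot: [-0.001, 0.921, -0.391, -0.001]
contact_force: [0.5, 0.4, 0.1]
gripper_width: 0.999
```

```bash
python3 - <<'E'
from h import *
plan([(0.55,-0.03,0.32)],-45.7)
c=imaging.get_calibration("wrist"); np.savez("pics/w1.npz",**c)
im=imaging.read_camera("wrist")[:,:,::-1]; cv2.imwrite("pics/w1.png",im)
hsv=cv2.cvtColor(im,cv2.COLOR_BGR2HSV)
for ce,s,_ in blobs(cv2.inRange(hsv,(12,110,100),(30,255,255))>0,60): print("brass",ce.round(1),s, proj_z(c,[ce],0.02)[0].round(4))
for ce,s,_ in blobs(cv2.inRange(hsv,(50,100,30),(85,255,255))>0,60): print("green",ce.round(1),s, proj_z(c,[ce],0.0185)[0].round(4))
E
```

```text
t 3.15 pos [ 0.5485 -0.04    0.3177] w 0.999 tilt/yaw [-0.01  0.16 -0.27] F [0.5 0.4 0.1]
1 [-6.2, -8.1, -2.2, -0.0, 0.2, -0.3, -1.0]
brass [277.1 121.8] [263 107  29  30 650] [0.583 0.076 0.02 ]
brass [334.3 164.2] [328 157  14  15 165] [ 0.5963 -0.0148  0.02  ]
brass [201.2 177.6] [ 181  160   42   37 1210] [0.4588 0.1023 0.02  ]
brass [408.2 271.9] [ 379  210   64  143 4114] [ 0.5626 -0.1988  0.02  ]
brass [290.4 231.7] [281 222  19  20 295] [ 0.4876 -0.0352  0.02  ]
green [413.5 230.1] [406 223  16  16 209] [ 0.6096 -0.1585  0.0185]
green [411.5 259.1] [401 250  22  20 337] [ 0.5788 -0.1883  0.0185]
green [409.2 291.9] [396 280  27  25 521] [ 0.5425 -0.2237  0.0185]
green [406.7 329.2] [390 315  35  30 786] [ 0.4986 -0.2665  0.0185]
green [303.  336.5] [273 316  63  43 157] [ 0.3791 -0.1612  0.0185]
```

View pics/w1.png

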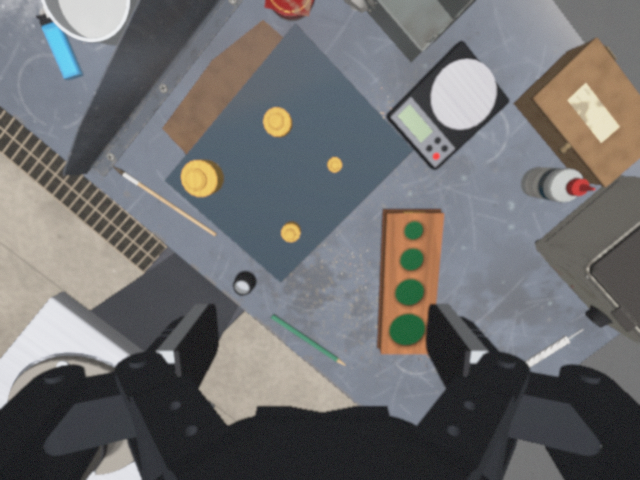

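```bash
cat >> h.py <<'E'
from scipy.optimize import least_squares
W={50:(.010,.020,.030),100:(.0135,.022,.034),200:(.018,.025,.039),500:(.024,.034,.051)}
WR={50:.014,100:.0175,200:.022,500:.028}
th=np.linspace(0,2*np.pi,48,endpoint=False)
def circ(x,y,z,r): return np.c_[x+r*np.cos(th),y+r*np.sin(th),np.full(48,z)]
def poly_mask(c,P,S=8,org=None,n=800):
    uv=to_px(c,P); m=np.zeros((n,n),np.uint8); h=cv2.convexHull(np.float32((uv-org)*S)).astype(np.int32)
    cv2.fillPoly(m,[h],1); return m
def cen(m,S,org):
    M=cv2.moments(m,True); return np.array([M['m10']/M['m00'],M['m01']/M['m00']])/S+org
def fit_w(c,uv,k,z0=.003):
    r,h,H=W[k]; org=np.array(uv)-50
    def f(p):
        m=poly_mask(c,np.r_[circ(*p,z0,r),circ(*p,z0+h,r)],8,org)|poly_mask(c,np.r_[circ(*p,z0+h,r*.5),circ(*p,z0+H,r*.5)],8,org)
        return cen(m,8,org)
    p=proj_z(c,[uv],z0+h/2)[0,:2]
    for _ in range(4): p=p+(proj_z(c,[uv],.02)-proj_z(c,[f(p)],.02))[0,:2]
    return p
def fit_well(c,uv,k):
    r=WR[k]; org=np.array(uv)-50
    def f(p):
        m=poly_mask(c,circ(*p,.0185,r),8,org)&poly_mask(c,circ(*p,.023,r),8,org)&poly_mask(c,circ(*p,.026,r+.003),8,org)
        return cen(m,8,org)
    p=proj_z(c,[uv],.02)[0,:2]
    for _ in range(4): p=p+(proj_z(c,[uv],.02)-proj_z(c,[f(p)],.02))[0,:2]
    return p
E
python3 - <<'E'
from h import *
w=dict(np.load("pics/w1.npz")); w["k1"]=float(w["k1"]); t=imaging.get_calibration("top")
A={50:((326.76,240.52),(334.3,164.2)),100:((336.14,284.11),(290.4,231.7)),200:((290.33,246.39),(277.1,121.8)),500:((280.06,296.11),(201.2,177.6))}
B={50:((384.05,233.56),(413.5,230.1)),100:((396.55,245.28),(411.5,259.1)),200:((411.76,259.43),(409.2,291.9)),500:((430.09,276.81),(406.7,329.2))}
for k in W: print("w",k,fit_w(t,A[k][0],k).round(4),fit_w(w,A[k][1],k).round(4))
for k in W: print("well",k,fit_well(t,B[k][0],k).round(4),fit_well(w,B[k][1],k).round(4))
E
```

```text
w 50 [ 0.5972 -0.0138] [ 0.5963 -0.015 ]
w 100 [ 0.488  -0.0343] [ 0.4865 -0.0358]
w 200 [0.584  0.0767] [0.5828 0.0758]
w 500 [0.4612 0.1021] [0.4596 0.1011]
well 50 [ 0.61   -0.1561] [ 0.6095 -0.158 ]
well 100 [ 0.5799 -0.1856] [ 0.5789 -0.1877]
well 200 [ 0.5438 -0.2212] [ 0.5425 -0.223 ]
well 500 [ 0.5    -0.2636] [ 0.4987 -0.2657]
```

```bash
python3 -c "
from h import *
plan([(0.4604,0.1016,0.12),(0.4604,0.1016,0.03)],-45.8)"
```

```text
t 3.2 pos [ 0.5485 -0.0396  0.3177] w 0.999 tilt/yaw [-0.01  0.17 -0.14] F [ 0.2  0.3 -0.9]
1 [-32.4, -7.0, 39.6, -0.0, 0.2, -0.1, -1.0]
2 [-32.5, -7.1, 39.5, 0.0, -0.0, -0.0, -1.0]
3 [-32.5, -7.1, 39.5, 0.0, 0.0, 0.0, -1.0]
4 [-32.5, -7.1, 39.5, -0.0, -0.0, 0.0, -1.0]
5 [-32.5, -7.1, 39.5, 0.0, 0.0, 0.0, -1.0]
6 [0.0, 0.0, 45.0, 0.0, 0.0, 0.0, -1.0]
7 [0.0, 0.0, 45.0, 0.0, 0.0, 0.0, -1.0]
```

>>> {"fn": "apply_moves", "kwargs": {
  "increments": [
    [-32.5,-7,39.5,0,0,0,-1],
    [-32.5,-7,39.5,0,0,0,-1],
    [-32.5,-7,39.5,0,0,0,-1],
    [-32.5,-7,39.5,0,0,0,-1],
    [-32.5,-7,39.5,0,0,0,-1],
    [0,0,0,0,0,0,-1],
    [0,0,0,0,0,0,-1],
    [0,0,0,0,0,0,-1]
  ]
}}

```text
t: 4.2
eef_pos: [0.4604, 0.113, 0.1177]
tool_rot: [-0.003, 0.923, -0.384, 0.002]
contact_force: [0.9, -0.3, -0.1]
gripper_width: 1.0
```

```bash
python3 - <<'E'
from h import *
plan([(0.4604,0.1016,0.06),(0.4604,0.1016,0.013)],-45.8)
c=imaging.get_calibration("wrist")
im=imaging.read_camera("wrist")[:,:,::-1]; cv2.imwrite("pics/w2.png",im)
hsv=cv2.cvtColor(im,cv2.COLOR_BGR2HSV)
for ce,s,_ in blobs(cv2.inRange(hsv,(12,110,100),(30,255,255))>0,60): print("brass",ce.round(1),s, fit_w(c,ce,500).round(4))
E
```

```text
t 4.2 pos [0.4604 0.113  0.1177] w 1.0 tilt/yaw [-0.4  -0.04  0.62] F [ 0.9 -0.3 -0.1]
1 [4.0, 4.2, 28.8, -0.4, -0.0, 0.6, -1.0]
2 [4.1, 4.0, 28.8, 0.0, 0.0, 0.0, -1.0]
3 [-0.0, -0.0, 47.0, 0.0, -0.0, 0.0, -1.0]
brass [467.7 162.2] [ 440  139   55   48 2068] [0.5812 0.0768]
brass [333.7 250.6] [ 304  219   60   63 2960] [0.4601 0.1   ]
brass [547.5 229.9] [529 218  38  26 734] [ 0.5934 -0.0109]
brass [627.1 352.1] [ 608  307   32   96 1492] [ 0.5773 -0.1513]
```

View pics/w2.png

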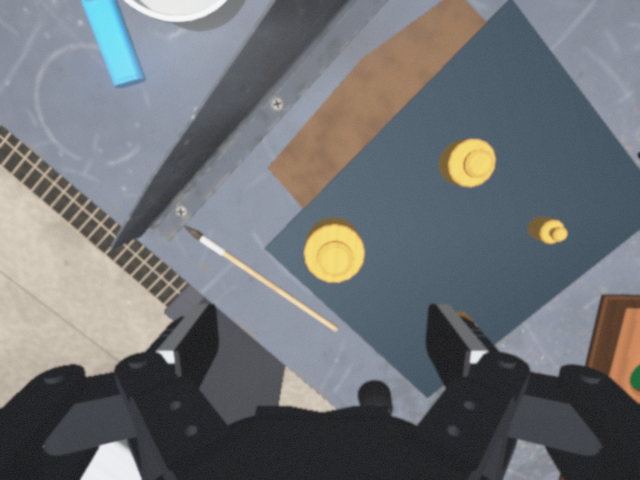

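>>> {"fn": "apply_moves", "kwargs": {
  "increments": [
    [4,4.5,15,-0.4,0,0.6,-1],
    [4,4.5,15,0,0,0,-1],
    [0,0,15,0,0,0,-1],
    [0,0,0,0,0,0,-1],
    [0,0,0,0,0,0,-1],
    [0,0,0,0,0,0,-1],
    [0,0,0,0,0,0,-1],
    [0,0,0,0,0,0,-1]
  ]
}}

```text
t: 5.25
eef_pos: [0.4616, 0.0991, 0.0707]
tool_rot: [-0.001, 0.921, -0.391, 0.001]
contact_force: [-0.4, -0.3, -1.0]
gripper_width: 0.999
```

```bash
python3 - <<'E'
from h import *
plan([(0.4603,0.1008,0.06),(0.4603,0.1008,0.013)],-45.8)
c=imaging.get_calibration("wrist")
im=imaging.read_camera("wrist")[:,:,::-1]; cv2.imwrite("pics/w3.png",im)
hsv=cv2.cvtColor(im,cv2.COLOR_BGR2HSV)
for ce,s,_ in blobs(cv2.inRange(hsv,(12,110,100),(30,255,255))>0,60): print("brass",ce.round(1),s, fit_w(c,ce,500).round(4))
E
```

```text
t 5.25 pos [0.4616 0.0991 0.0707] w 0.999 tilt/yaw [-0.13 -0.12 -0.2 ] F [-0.4 -0.3 -1. ]
1 [-2.1, -0.2, 10.7, -0.1, -0.1, -0.2, -1.0]
2 [0.0, -0.0, 47.0, 0.0, 0.0, -0.0, -1.0]
brass [480.9 146.5] [ 446  117   69   60 3162] [0.5807 0.077 ]
brass [577.  227.5] [ 553  212   50   32 1143] [ 0.5926 -0.0099]
brass [320. 256.] [ 284  217   73   77 4325] [0.4602 0.1001]
```

>>> {"fn": "apply_moves", "kwargs": {
  "increments": [
    [-2,0,20,0,0,0,-1],
    [0,0,20,0,0,0,-1],
    [0,0,12,0,0,0,-1],
    [0,0,0,0,0,0,-1],
    [0,0,0,0,0,0,-1],
    [0,0,0,0,0,0,-1],
    [0,0,0,0,0,0,-1],
    [0,0,0,0,0,0,-1]
  ]
}}

```text
t: 6.3
eef_pos: [0.4628, 0.1019, 0.0199]
tool_rot: [-0.003, 0.921, -0.39, 0.003]
contact_force: [0.0, -0.2, 0.0]
gripper_width: 0.999
```

```bash
python3 - <<'E'
from h import *
plan([(0.4603,0.1006,0.013)],-45.8)
im=imaging.read_camera("wrist")[:,:,::-1]; cv2.imwrite("pics/w4.png",im)
E
```

```text
t 6.3 pos [0.4628 0.1019 0.0199] w 0.999 tilt/yaw [-0.45 -0.2  -0.17] F [ 0.  -0.2  0. ]
1 [-0.9, 2.8, 6.9, -0.4, -0.2, -0.2, -1.0]
```

View pics/w4.png

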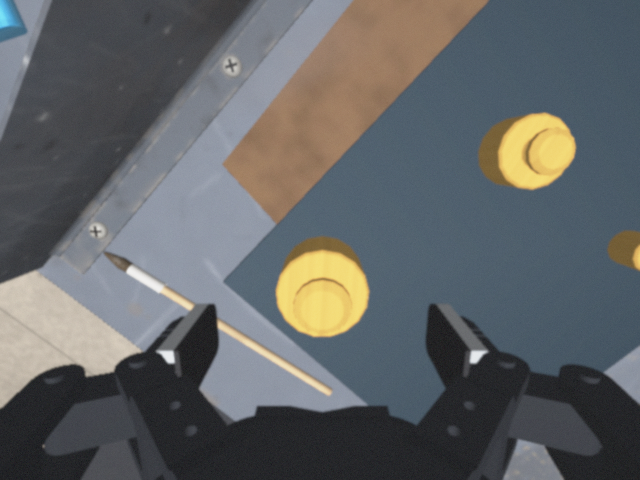

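>>> {"fn": "apply_moves", "kwargs": {
  "increments": [
    [-1,2.5,6,-0.4,-0.2,0,-1],
    [0,0,0,0,0,0,-1],
    [0,0,0,0,0,0,-1],
    [0,0,0,0,0,0,1],
    [0,0,0,0,0,0,1],
    [0,0,0,0,0,0,1],
    [0,0,0,0,0,0,1],
    [0,0,0,0,0,0,1]
  ],
  "grip_force": 40
}}

```text
t: 7.35
eef_pos: [0.4678, 0.0988, 0.0173]
tool_rot: [-0.003, 0.92, -0.392, 0.006]
contact_force: [0.1, -0.6, 0.1]
gripper_width: 0.002
```

```bash
python3 - <<'E'
from h import *
plan([(0.4603,0.1006,0.013)],-45.8)
im=imaging.read_camera("wrist")[:,:,::-1]; cv2.imwrite("pics/w5.png",im)
E
```

```text
t 7.35 pos [0.4678 0.0988 0.0173] w 0.002 tilt/yaw [-0.57 -0.47 -0.35] F [ 0.1 -0.6  0.1]
1 [-6.5, 4.2, 4.2, -0.6, -0.5, -0.4, -1.0]
```

View pics/w5.png

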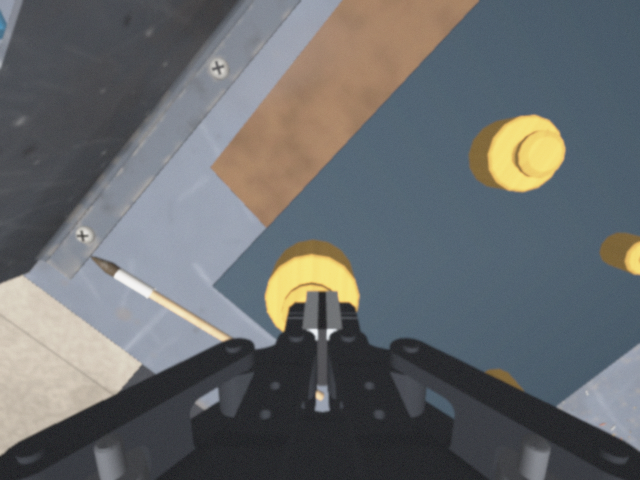

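```bash
python3 - <<'E'
from h import *
o=bot.get_obs(); c=imaging.get_calibration("wrist")
print(o["eef_pos"],o["q"],o["contact_force"])
R=Rq(o); print("cam in tool",R.inv().apply(c["extrinsics"][:3,3]-o["eef_pos"]))
z=R.apply([0,0,1])
for d in (0,-.02,-.04): print(d,to_px(c,o["eef_pos"]+z*d))
im=cv2.imread("pics/w5.png")
print("w500 top px for (0.4603,.1003):",to_px(c,[[.4603,.1003,.003],[.4603,.1003,.037],[.4603,.1003,.054]]))
cv2.imwrite("pics/w5c.png",cv2.resize(im[220:420,220:420],None,fx=3,fy=3))
s=imaging.read_camera("scene")[:,:,::-1]; cv2.imwrite("pics/s1.png",s)
s=imaging.read_camera("top")[:,:,::-1]; cv2.imwrite("pics/t1.png",cv2.resize(s[180:350,220:540],None,fx=2.5,fy=2.5))
E
```

```text
[0.46747057 0.09901582 0.01712751] [-0.76164584  0.46268239  0.51807908  2.19339739 -0.41918179  0.56700042
 -0.73837483] [ 0.15973055  0.5998551  -0.32516206]
cam in tool [-0.00053544 -0.06799085 -0.18277692]
0 [[322.91760079 278.65886771]]
-0.02 [[323.02593761 292.62609015]]
-0.04 [[323.16111489 310.05136119]]
w500 top px for (0.4603,.1003): [[312.81503223 277.39331265]
 [311.63884125 300.13185668]
 [310.86908863 315.00998869]]
```

View pics/w5c.png

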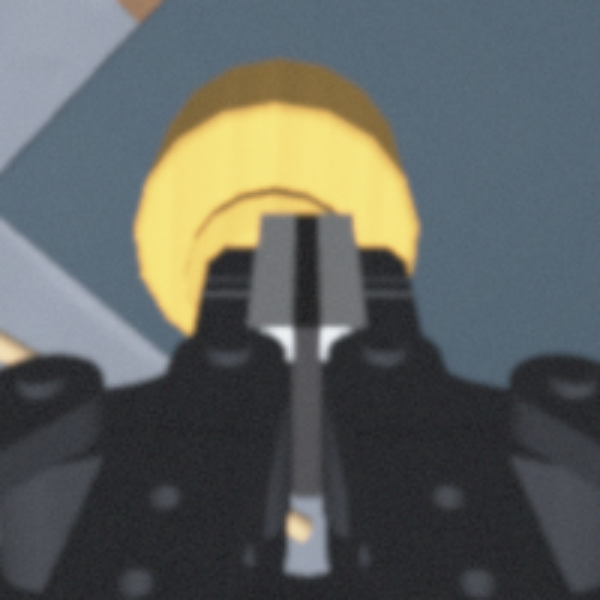

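View pics/s1.png

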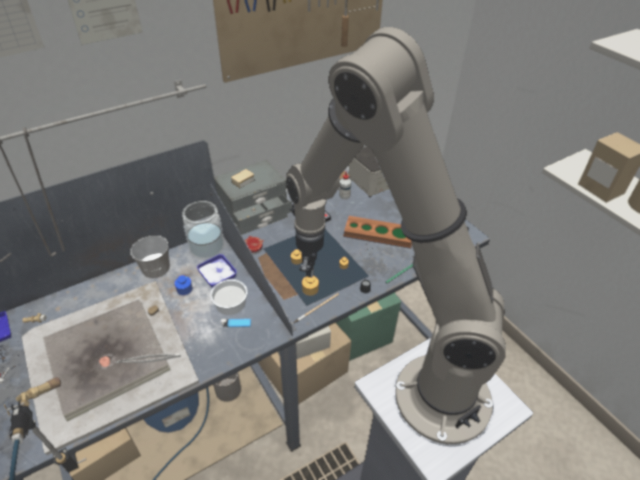

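```bash
python3 - <<'E'
from h import *
s=cv2.imread("pics/s1.png")[180:320,230:400]; cv2.imwrite("pics/s1c.png",cv2.resize(s,None,fx=4.2,fy=4.2,interpolation=cv2.INTER_CUBIC))
c=imaging.get_calibration("scene"); o=bot.get_obs()
z=Rq(o).apply([0,0,1])
for d in (0,-.02,-.04,-.06,-.1): print(d,(to_px(c,o["eef_pos"]+z*d)-[230,180])*4.2)
print(bot.get_obs()["joint_torque"])
E
```

```text
0 [[332.49144756 443.50104436]]
-0.02 [[332.58978776 424.51950924]]
-0.04 [[332.69060191 405.15196769]]
-0.06 [[332.79397717 385.38714269]]
-0.1 [[333.0087793  344.61842973]]
[ 2.75465464e-01 -4.15771794e+01  7.06466809e+00 -1.60966855e+01
  2.89903139e-02 -1.04278014e-01 -6.46616245e-04]
```

View pics/s1c.png

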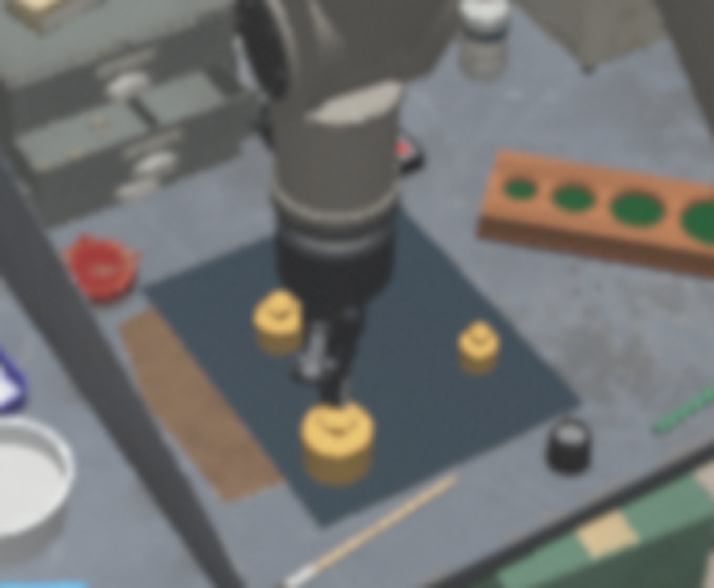

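View pics/t1.png

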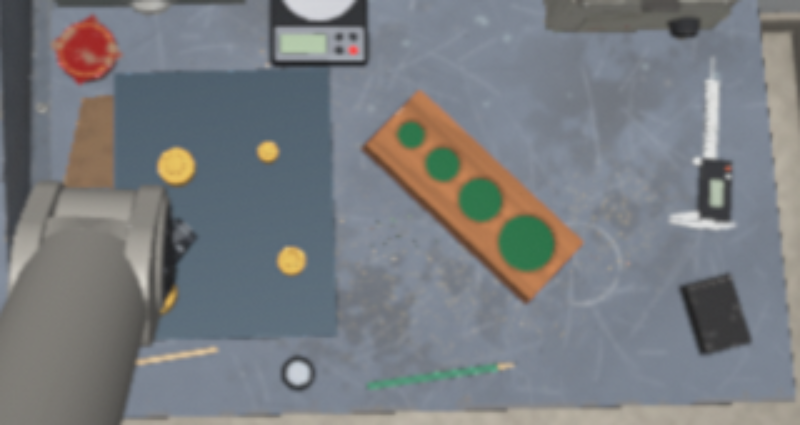

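>>> {"fn": "apply_moves", "kwargs": {
  "increments": [
    [0,0,-20,0,0,0,1],
    [0,0,-20,0,0,0,1],
    [0,0,0,0,0,0,1],
    [0,0,0,0,0,0,1],
    [0,0,0,0,0,0,1],
    [0,0,0,0,0,0,1],
    [0,0,0,0,0,0,1],
    [0,0,0,0,0,0,1]
  ]
}}

```text
t: 8.5
eef_pos: [0.4604, 0.0998, 0.053]
tool_rot: [0.001, 0.921, -0.39, 0.0]
contact_force: [0.0, -0.1, 0.0]
gripper_width: -0.001
```

```bash
python3 - <<'E'
from h import *
o=bot.get_obs(); print(o["t"],o["eef_pos"],o["contact_force"],o["gripper_width"])
np.save("pics/o6.npy",np.r_[o["eef_pos"],o["tool_rot"]])
c=imaging.get_calibration("wrist"); im=imaging.read_camera("wrist")[:,:,::-1]; cv2.imwrite("pics/w6.png",im)
cs=imaging.get_calibration("scene"); s=imaging.read_camera("scene")[:,:,::-1]; cv2.imwrite("pics/s6.png",s)
R=Rq(o)
for y in (0,-.011):
  for d in (0,-.02,-.04,-.06):
    P=o["eef_pos"]+R.apply([0,y,d]); print(y,d,to_px(c,P)[0].round(1),((to_px(cs,P)[0]-[270,200])*7).round(0))
cv2.imwrite("pics/w6c.png",cv2.resize(im[220:420,220:420],None,fx=3,fy=3))
cv2.imwrite("pics/s6c.png",cv2.resize(s[200:300,270:370],None,fx=7,fy=7,interpolation=cv2.INTER_CUBIC)[:595])
E
```

```text
8.5 [0.46041917 0.0997564  0.05297244] [ 0.0372988  -0.12334746  0.04544766] -0.0014921446577067295
0 0 [322.9 278.6] [280. 548.]
0 -0.02 [323.1 292.6] [280. 515.]
0 -0.04 [323.2 310. ] [280. 482.]
0 -0.06 [323.4 332.3] [280. 447.]
-0.011 0 [323.  259.7] [254. 543.]
-0.011 -0.02 [323.1 271.8] [254. 510.]
-0.011 -0.04 [323.2 286.9] [253. 477.]
-0.011 -0.06 [323.4 306.5] [253. 442.]
```

View pics/w6.png

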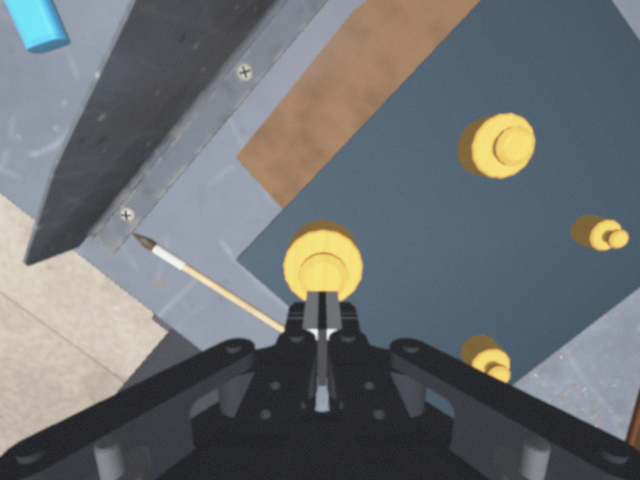

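View pics/s6c.png

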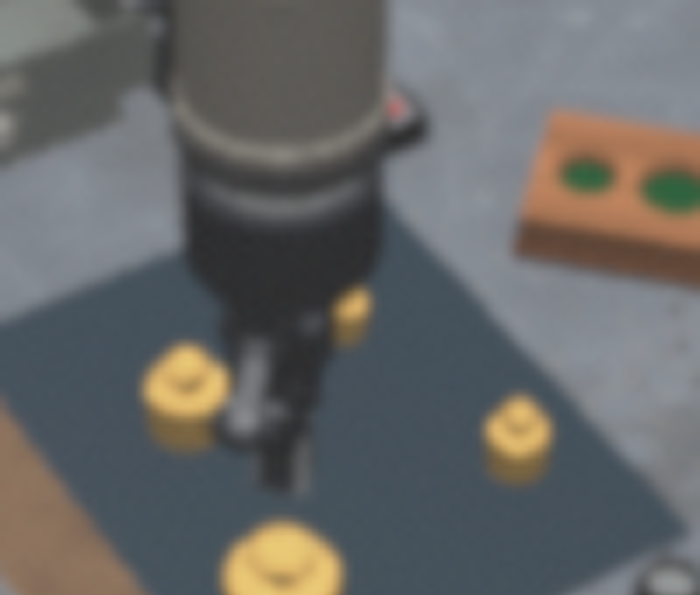

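```bash
python3 - <<'E'
from h import *
plan([(0.53,0.03,0.053),(0.53,0.03,-0.024)],-45.8)
E
```

```text
t 8.6 pos [0.4605 0.0998 0.053 ] w 0.006 tilt/yaw [ 0.07 -0.1  -0.11] F [-0.1 -0.1  0.6]
1 [49.3, -0.7, 0.1, 0.1, -0.1, -0.1, -1.0]
2 [49.3, -0.6, 0.0, 0.0, 0.0, 0.0, -1.0]
3 [0.0, 0.0, 38.5, 0.0, -0.0, 0.0, -1.0]
4 [0.0, 0.0, 38.5, -0.0, 0.0, 0.0, -1.0]
```

>>> {"fn": "apply_moves", "kwargs": {
  "increments": [
    [40,0,0,0,0,0,1],
    [40,0,0,0,0,0,1],
    [0,0,0,0,0,0,1],
    [0,0,25,0,0,0,1],
    [0,0,25,0,0,0,1],
    [0,0,15,0,0,0,1],
    [0,0,0,0,0,0,1],
    [0,0,0,0,0,0,1]
  ]
}}

```text
t: 9.6
eef_pos: [0.5167, 0.0445, -0.013]
tool_rot: [-0.0, 0.922, -0.388, -0.0]
contact_force: [0.4, 0.3, 0.1]
gripper_width: -0.0
```

```bash
python3 - <<'E'
from h import *
plan([(0.53,0.03,-0.03)],-45.8)
E
```

```text
t 9.6 pos [ 0.5167  0.0445 -0.013 ] w -0.0 tilt/yaw [-0.02  0.01  0.14] F [0.4 0.3 0.1]
1 [19.7, 0.7, 17.0, -0.0, 0.0, 0.1, -1.0]
```

>>> {"fn": "apply_moves", "kwargs": {
  "increments": [
    [0,0,8,0,0,0,1],
    [0,0,3,0,0,0,1],
    [0,0,2,0,0,0,1],
    [0,0,2,0,0,0,1],
    [0,0,2,0,0,0,1],
    [0,0,2,0,0,0,1],
    [0,0,2,0,0,0,1],
    [0,0,2,0,0,0,1]
  ]
}}

```text
t: 10.6
eef_pos: [0.5182, 0.045, -0.0359]
tool_rot: [-0.001, 0.922, -0.388, 0.001]
contact_force: [-0.3, -0.2, 0.8]
gripper_width: 0.002
```

>>> {"fn": "apply_moves", "kwargs": {
  "increments": [
    [0,0,1,0,0,0,1],
    [0,0,1,0,0,0,1],
    [0,0,1,0,0,0,1],
    [0,0,1,0,0,0,1],
    [0,0,1,0,0,0,1],
    [0,0,1,0,0,0,1],
    [0,0,1,0,0,0,1],
    [0,0,1,0,0,0,1]
  ]
}}

```text
t: 11.6
eef_pos: [0.5181, 0.0453, -0.0362]
tool_rot: [-0.005, 0.921, -0.389, -0.001]
contact_force: [-3.7, 0.4, 15.8]
gripper_width: 0.003
```

>>> {"fn": "apply_moves", "kwargs": {
  "increments": [
    [0,0,-30,0,0,0,-1],
    [0,0,-35,0,0,0,-1],
    [0,0,-20,0,0,0,-1],
    [-35,0,0,0,0,0,-1],
    [-35,0,0,0,0,0,-1],
    [0,0,0,0,0,0,-1],
    [0,0,0,0,0,0,-1],
    [0,0,0,0,0,0,-1]
  ]
}}

```text
t: 12.6
eef_pos: [0.4698, 0.0946, 0.0524]
tool_rot: [-0.006, 0.921, -0.39, 0.0]
contact_force: [0.6, -0.7, -1.1]
gripper_width: 1.002
```

```bash
python3 - <<'E'
from h import *
plan([(0.4603,0.1006,0.047),(0.4603,0.1006,-0.026)],-45.8)
c=imaging.get_calibration("wrist")
im=imaging.read_camera("wrist")[:,:,::-1]; cv2.imwrite("pics/w7.png",im)
hsv=cv2.cvtColor(im,cv2.COLOR_BGR2HSV)
for ce,s,_ in blobs(cv2.inRange(hsv,(12,110,100),(30,255,255))>0,60): print("brass",ce.round(1),s, fit_w(c,ce,500).round(4))
E
```

```text
t 12.6 pos [0.4698 0.0946 0.0524] w 1.002 tilt/yaw [-0.59  0.23 -0.16] F [ 0.6 -0.7 -1.1]
1 [-10.9, 2.7, 5.4, -0.6, 0.2, -0.2, -1.0]
2 [0.0, -0.0, 36.5, 0.0, 0.0, -0.0, -1.0]
3 [0.0, 0.0, 36.5, -0.0, 0.0, 0.0, -1.0]
brass [479.4 151.5] [ 442  120   74   64 3688] [0.5803 0.0773]
brass [583.7 238.6] [ 557  222   55   34 1364] [ 0.5928 -0.0098]
brass [306.4 268.8] [ 267  226   79   84 5089] [0.4604 0.0999]
```

>>> {"fn": "apply_moves", "kwargs": {
  "increments": [
    [-11,2.7,0,-0.6,0.2,0,-1],
    [0,0,20,0,0,0,-1],
    [0,0,20,0,0,0,-1],
    [0,0,20,0,0,0,-1],
    [0,0,10,0,0,0,-1],
    [0,0,0,0,0,0,-1],
    [0,0,0,0,0,0,-1],
    [0,0,0,0,0,0,-1]
  ]
}}

```text
t: 13.65
eef_pos: [0.4601, 0.1014, -0.0185]
tool_rot: [0.0, 0.92, -0.391, 0.0]
contact_force: [-0.2, 0.0, -0.6]
gripper_width: 0.999
```

```bash
python3 - <<'E'
from h import *
plan([(0.4603,0.1004,-0.026)],-45.8)
im=imaging.read_camera("wrist")[:,:,::-1]; cv2.imwrite("pics/w8.png",im)
E
```

```text
t 13.65 pos [ 0.4601  0.1014 -0.0185] w 0.999 tilt/yaw [ 0.04 -0.05 -0.29] F [-0.2  0.  -0.6]
1 [0.9, 0.5, 7.5, 0.0, -0.0, -0.3, -1.0]
```

View pics/w8.png

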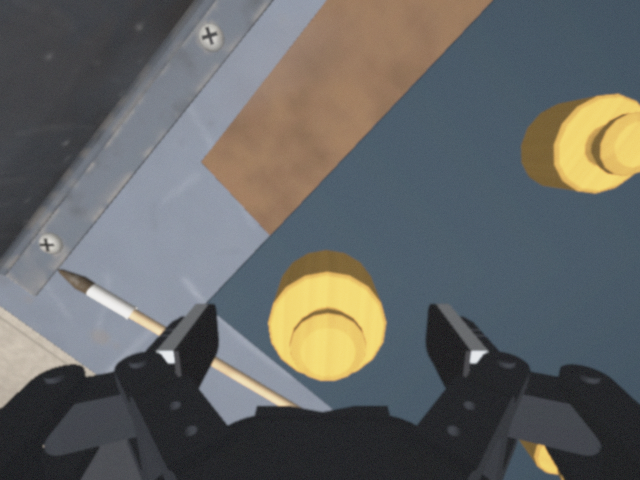

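>>> {"fn": "apply_moves", "kwargs": {
  "increments": [
    [1,0.5,6.5,0,0,0,-1],
    [0,0,0,0,0,0,-1],
    [0,0,0,0,0,0,1],
    [0,0,0,0,0,0,1],
    [0,0,0,0,0,0,1],
    [0,0,0,0,0,0,1],
    [0,0,0,0,0,0,1],
    [0,0,0,0,0,0,1]
  ],
  "grip_force": 50
}}

```text
t: 14.7
eef_pos: [0.4611, 0.1004, -0.0245]
tool_rot: [-0.0, 0.92, -0.392, 0.001]
contact_force: [0.1, -0.1, 2.1]
gripper_width: 0.544
```

```bash
python3 - <<'E'
from h import *
plan([(0.4603,0.1004,0.06)],-45.8)
im=imaging.read_camera("wrist")[:,:,::-1]; cv2.imwrite("pics/w9.png",im)
E
```

```text
t 14.7 pos [ 0.4611  0.1004 -0.0245] w 0.544 tilt/yaw [-0.05 -0.07 -0.3 ] F [ 0.1 -0.1  2.1]
1 [-0.2, 0.2, -42.3, -0.0, -0.1, -0.3, -1.0]
2 [-0.3, 0.3, -42.3, -0.0, -0.0, 0.0, -1.0]
```

View pics/w9.png

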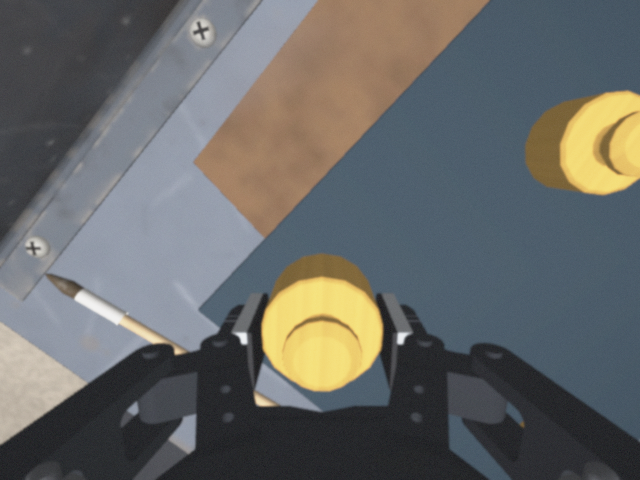

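```bash
python3 - <<'E'
from h import *
plan([(0.461,0.1004,0.055),(0.4994,-0.2647,0.055)],-45.8,1)
E
```

```text
t 14.75 pos [ 0.4611  0.1003 -0.0245] w 0.543 tilt/yaw [-0.05 -0.06 -0.31] F [-0.3  0.3  0.5]
1 [-0.0, -0.0, -39.8, -0.0, -0.1, -0.3, 1.0]
2 [-0.1, 0.0, -39.8, -0.0, -0.0, 0.0, 1.0]
3 [41.2, 32.4, 0.0, -0.0, 0.0, 0.0, 1.0]
4 [41.2, 32.4, 0.0, 0.0, -0.0, 0.0, 1.0]
5 [41.2, 32.4, 0.0, -0.0, 0.0, 0.0, 1.0]
6 [41.2, 32.4, 0.0, 0.0, -0.0, 0.0, 1.0]
7 [41.2, 32.4, 0.0, -0.0, 0.0, 0.0, 1.0]
8 [41.2, 32.4, 0.0, 0.0, -0.0, 0.0, 1.0]
9 [41.2, 32.4, 0.0, -0.0, 0.0, 0.0, 1.0]
```

>>> {"fn": "apply_moves", "kwargs": {
  "increments": [
    [0,0,-20,0,0,0,1],
    [0,0,-30,0,0,0,1],
    [0,0,-30,0,0,0,1],
    [20,16,0,0,0,0,1],
    [35,27,0,0,0,0,1],
    [35,27,0,0,0,0,1],
    [35,27,0,0,0,0,1],
    [35,27,0,0,0,0,1]
  ]
}}

```text
t: 15.75
eef_pos: [0.4782, -0.1013, 0.0541]
tool_rot: [0.002, 0.922, -0.386, -0.004]
contact_force: [1.0, -0.4, -4.0]
gripper_width: 0.54
```

```bash
python3 - <<'E'
from h import *
plan([(0.4994,-0.2647,0.055)],-45.8,1,vmax=45)
E
```

```text
t 15.75 pos [ 0.4782 -0.1013  0.0541] w 0.54 tilt/yaw [0.43 0.31 0.38] F [ 1.  -0.4 -4. ]
1 [32.8, 24.9, -0.2, 0.4, 0.3, 0.4, 1.0]
2 [33.0, 24.7, -0.2, -0.0, -0.0, -0.0, 1.0]
3 [33.0, 24.7, -0.2, 0.0, 0.0, 0.0, 1.0]
4 [33.0, 24.7, -0.2, 0.0, 0.0, 0.0, 1.0]
```

>>> {"fn": "apply_moves", "kwargs": {
  "increments": [
    [33,25,0,0.4,0.3,0.4,1],
    [33,25,0,0,0,0,1],
    [33,25,0,0,0,0,1],
    [17,12,0,0,0,0,1],
    [5,4,0,0,0,0,1],
    [0,0,0,0,0,0,1],
    [0,0,0,0,0,0,1],
    [0,0,0,0,0,0,1]
  ]
}}

```text
t: 16.75
eef_pos: [0.4919, -0.2546, 0.0495]
tool_rot: [0.001, 0.921, -0.39, -0.006]
contact_force: [-0.3, 0.1, -5.5]
gripper_width: 0.544
```

```bash
cat >> h.py <<'E'
def look(name,k=None,draw=None):
    c=imaging.get_calibration("wrist"); im=imaging.read_camera("wrist")[:,:,::-1].copy()
    hsv=cv2.cvtColor(im,cv2.COLOR_BGR2HSV)
    for ce,s,_ in blobs(cv2.inRange(hsv,(12,130,110),(30,255,255))>0,150): print("brass",ce.round(1),s, fit_w(c,ce,k).round(4) if k else "")
    for ce,s,_ in blobs(cv2.inRange(hsv,(55,100,30),(85,255,255))>0,150):
        print("green",ce.round(1),s, [fit_well(c,ce,j).round(4) for j in (50,100,200,500)])
    if draw:
        for w in draw:
            for z,r in ((.026,draw[w][2]+.003),(.0185,draw[w][2])):
                cv2.polylines(im,[np.int32(to_px(c,circ(draw[w][0],draw[w][1],z,r)).round())],True,(255,0,255),1)
    cv2.imwrite(f"pics/{name}.png",im)
E
python3 - <<'E'
from h import *
plan([(0.4994,-0.2647,0.02)],-45.8,1,vmax=45)
look("w10",500,{k:(x,y,WR[k]) for k,x,y in ((50,.60975,-.157),(100,.5794,-.18665),(200,.5432,-.2221),(500,.4994,-.2647))})
E
```

```text
t 16.75 pos [ 0.4919 -0.2546  0.0495] w 0.544 tilt/yaw [ 0.31  0.57 -0.14] F [-0.3  0.1 -5.5]
1 [12.8, 1.5, 29.3, 0.3, 0.6, -0.1, 1.0]
brass [16.4  6.7] [  0   0  36  17 484] [ 0.4814 -0.0403]
brass [352.6 128.4] [  272     0   151   303 16806] [ 0.5593 -0.2109]
brass [321.6 330.9] [  261   275   122   115 10658] [ 0.4576 -0.2863]
green [346.1   3. ] [328   0  37   9 228] [array([ 0.6024, -0.1641]), array([ 0.6024, -0.1641]), array([ 0.6022, -0.1643]), array([ 0.6021, -0.1644])]
green [350.8  85.7] [ 320   61   56   44 1393] [array([ 0.5764, -0.194 ]), array([ 0.5763, -0.1941]), array([ 0.5762, -0.1942]), array([ 0.5759, -0.1945])]
green [344.1 166.2] [ 309  130   72   74 4112] [array([ 0.5431, -0.2223]), array([ 0.5429, -0.2224]), array([ 0.5428, -0.2225]), array([ 0.5425, -0.2228])]
green [351.9 249.7] [ 303  225   83   66 2542] [array([ 0.5103, -0.2619]), array([ 0.5101, -0.262 ]), array([ 0.51  , -0.2622]), array([ 0.5096, -0.2625])]
green [112.8 286.9] [  32  235  165  107 1577] [array([ 0.384 , -0.1681]), array([ 0.3838, -0.1681]), array([ 0.3837, -0.1683]), array([ 0.3833, -0.1685])]
```

View pics/w10.png

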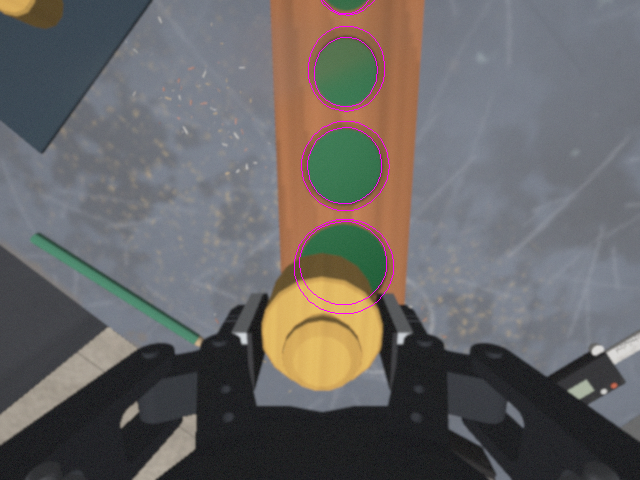

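```bash
python3 - <<'E'
from h import *
c=imaging.get_calibration("wrist"); o=bot.get_obs(); print(o["eef_pos"], fit_w(c,(321.6,330.9),500,o["eef_pos"][2]+.0275))
E
```

```text
[ 0.49194337 -0.25445278  0.04945272] [ 0.48815802 -0.25774925]
```

>>> {"fn": "apply_moves", "kwargs": {
  "increments": [
    [12.5,1.5,10,0.3,0.6,-0.1,1],
    [0,0,10,0,0,0,1],
    [0,0,10,0,0,0,1],
    [0,0,0,0,0,0,1],
    [0,0,0,0,0,0,1],
    [0,0,0,0,0,0,1],
    [0,0,0,0,0,0,1],
    [0,0,0,0,0,0,1]
  ]
}}

```text
t: 17.8
eef_pos: [0.5003, -0.2643, 0.0171]
tool_rot: [-0.0, 0.921, -0.389, 0.001]
contact_force: [0.6, 0.1, -4.7]
gripper_width: 0.539
```

```bash
python3 - <<'E'
from h import *
plan([(0.4993,-0.2650,-0.0085)],-45.8,1,vmax=45)
c=imaging.get_calibration("wrist"); look("w11",500,{500:(.4993,-.2650,.028)})
E
```

```text
t 17.8 pos [ 0.5003 -0.2643  0.0171] w 0.539 tilt/yaw [-0.03 -0.06  0.05] F [ 0.6  0.1 -4.7]
1 [-0.3, 1.2, 25.6, -0.0, -0.1, 0.0, 1.0]
brass [325.9 206.1] [  233     0   179   390 30635] [ 0.5317 -0.2357]
green [332.8  85. ] [309  71  45  24 436] [array([ 0.5738, -0.1992]), array([ 0.5737, -0.1993]), array([ 0.5736, -0.1995]), array([ 0.5735, -0.1996])]
green [322.  167.3] [ 280  124   85   87 5755] [array([ 0.543 , -0.2221]), array([ 0.5429, -0.2222]), array([ 0.5427, -0.2224]), array([ 0.5425, -0.2227])]
green [323.1 253.4] [ 273  236  100   51 1563] [array([ 0.5113, -0.2538]), array([ 0.5111, -0.2539]), array([ 0.5109, -0.2542]), array([ 0.5105, -0.2545])]
green [ 64.7 310.8] [   0  265  135   91 1539] [array([ 0.3868, -0.1736]), array([ 0.3867, -0.1737]), array([ 0.3864, -0.1738]), array([ 0.3861, -0.1741])]
```

View pics/w11.png

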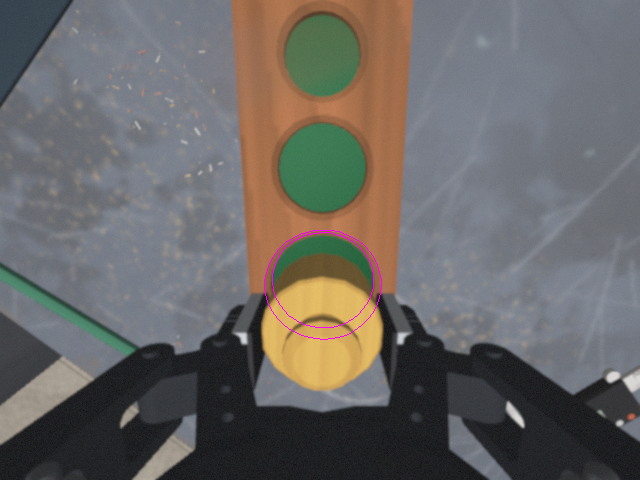

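```bash
python3 - <<'E'
from h import *
c=imaging.get_calibration("wrist"); o=bot.get_obs(); R=Rq(o)
im=cv2.imread("pics/w11.png")
for dy,col in ((0,(255,0,0)),(.004,(0,0,255))):
    p=o["eef_pos"]+R.apply([0,dy,0]); z0=o["eef_pos"][2]+.0275
    for z,r in((z0,.024),(z0+.034,.024)):
        cv2.polylines(im,[np.int32(to_px(c,circ(p[0],p[1],z,r)).round())],True,col,1)
cv2.imwrite("pics/w11d.png",cv2.resize(im[200:420,220:430],None,fx=2.7,fy=2.7,interpolation=cv2.INTER_CUBIC))
E
```

```text
(no output)
```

View pics/w11d.png

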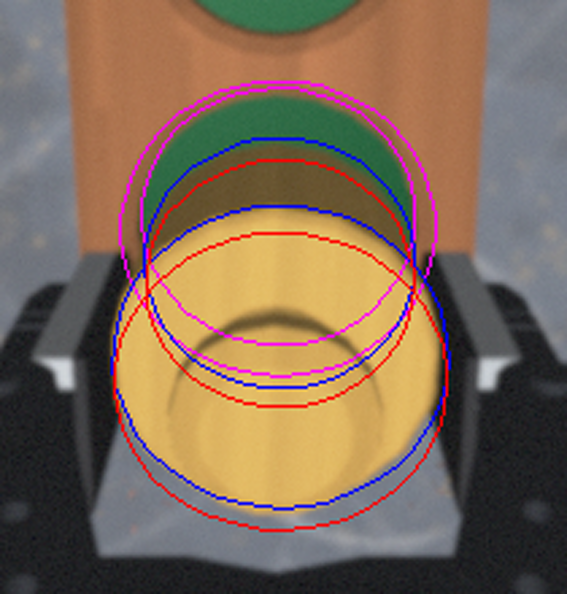

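>>> {"fn": "apply_moves", "kwargs": {
  "increments": [
    [-0.3,1,10,0,0,0,1],
    [0,0,6,0,0,0,1],
    [0,0,4,0,0,0,1],
    [0,0,0,0,0,0,1],
    [0,0,0,0,0,0,1],
    [0,0,0,0,0,0,1],
    [0,0,0,0,0,0,1],
    [0,0,0,0,0,0,1]
  ]
}}

```text
t: 18.85
eef_pos: [0.4995, -0.2649, -0.0043]
tool_rot: [-0.0, 0.921, -0.389, 0.001]
contact_force: [0.7, -0.2, -5.2]
gripper_width: 0.536
```

```bash
python3 - <<'E'
from h import *
plan([(0.4993,-0.2650,-0.0085)],-45.8,1,vmax=45)
E
```

```text
t 18.85 pos [ 0.4995 -0.2649 -0.0043] w 0.536 tilt/yaw [-0.03 -0.07  0.05] F [ 0.7 -0.2 -5.2]
1 [-0.1, 0.2, 4.2, -0.0, -0.1, 0.1, 1.0]
```

>>> {"fn": "apply_moves", "kwargs": {
  "increments": [
    [0,0,2,0,0,0,1],
    [0,0,1,0,0,0,1],
    [0,0,1,0,0,0,1],
    [0,0,0.5,0,0,0,1],
    [0,0,0,0,0,0,1],
    [0,0,0,0,0,0,1],
    [0,0,0,0,0,0,1],
    [0,0,0,0,0,0,1]
  ]
}}

```text
t: 19.85
eef_pos: [0.4996, -0.2649, -0.0089]
tool_rot: [-0.0, 0.921, -0.389, 0.001]
contact_force: [-0.8, 0.1, -4.6]
gripper_width: 0.543
```

>>> {"fn": "apply_moves", "kwargs": {
  "increments": [
    [0,0,1,0,0,0,1],
    [0,0,1,0,0,0,1],
    [0,0,0,0,0,0,1],
    [0,0,0,0,0,0,-1],
    [0,0,0,0,0,0,-1],
    [0,0,0,0,0,0,-1],
    [0,0,0,0,0,0,-1],
    [0,0,0,0,0,0,-1]
  ]
}}

```text
t: 20.85
eef_pos: [0.5015, -0.2661, -0.0079]
tool_rot: [-0.001, 0.921, -0.389, 0.003]
contact_force: [-0.9, 0.1, -0.5]
gripper_width: 1.001
```

```bash
python3 - <<'E'
from h import *
plan([(0.4995,-0.2649,0.08)],-45.8,-1,vmax=45)
look("w12")
E
```

```text
t 20.85 pos [ 0.5015 -0.2661 -0.0079] w 1.001 tilt/yaw [-0.2  -0.25  0.02] F [-0.9  0.1 -0.5]
1 [-0.9, 0.2, -43.9, -0.2, -0.3, 0.0, -1.0]
2 [-1.1, 0.3, -43.9, 0.0, 0.0, -0.0, -1.0]
brass [321.6 213.5] [  212     0   209   388 37975] 
green [317.8  12.1] [ 279    0   78   32 1605] [array([ 0.5857, -0.181 ]), array([ 0.5856, -0.1812]), array([ 0.5856, -0.1812]), array([ 0.5859, -0.1809])]
green [317.4 168.5] [ 269  118   98  102 7779] [array([ 0.543, -0.222]), array([ 0.5429, -0.2221]), array([ 0.5427, -0.2224]), array([ 0.5428, -0.2223])]
green [321.7 269.7] [261 248 115  58 852] [array([ 0.5113, -0.2555]), array([ 0.5111, -0.2556]), array([ 0.5109, -0.2559]), array([ 0.5106, -0.2563])]
green [ 48.  343.6] [   0  309  104   68 1272] [array([ 0.3901, -0.1854]), array([ 0.39  , -0.1855]), array([ 0.3897, -0.1857]), array([ 0.3894, -0.186 ])]
```

View pics/w12.png

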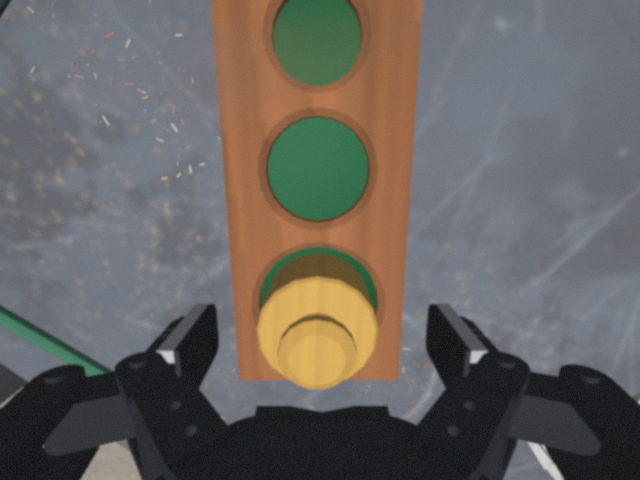

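```bash
python3 - <<'E'
from h import *
plan([(0.5015,-0.2661,0.055),(0.5832,0.0762,0.055)],-45.8,-1,vmax=58)
E
```

```text
t 20.9 pos [ 0.5015 -0.2661 -0.0078] w 1.002 tilt/yaw [-0.2  -0.25  0.02] F [1.3 0.3 0.8]
1 [0.1, -0.1, -31.4, -0.2, -0.3, 0.0, -1.0]
2 [0.0, 0.0, -31.4, 0.0, 0.0, 0.0, -1.0]
3 [-26.9, -42.5, 0.0, -0.0, 0.0, 0.0, -1.0]
4 [-26.9, -42.5, 0.0, -0.0, 0.0, 0.0, -1.0]
5 [-26.9, -42.5, 0.0, 0.0, -0.0, 0.0, -1.0]
6 [-26.9, -42.5, 0.0, -0.0, 0.0, 0.0, -1.0]
7 [-26.9, -42.5, 0.0, 0.0, -0.0, 0.0, -1.0]
8 [-26.9, -42.5, 0.0, -0.0, 0.0, 0.0, -1.0]
9 [-26.9, -42.5, 0.0, 0.0, -0.0, 0.0, -1.0]
```

>>> {"fn": "apply_moves", "kwargs": {
  "increments": [
    [0,0,-30,0,0,0,-1],
    [0,0,-35,0,0,0,-1],
    [-20,-32,0,0,0,0,-1],
    [-27,-43,0,0,0,0,-1],
    [-27,-43,0,0,0,0,-1],
    [-27,-43,0,0,0,0,-1],
    [-27,-43,0,0,0,0,-1],
    [-27,-43,0,0,0,0,-1]
  ]
}}

```text
t: 21.9
eef_pos: [0.5728, 0.0193, 0.0601]
tool_rot: [-0.0, 0.919, -0.394, 0.004]
contact_force: [0.7, 0.1, -0.8]
gripper_width: 1.002
```

```bash
python3 - <<'E'
from h import *
plan([(0.5832,0.0762,0.055)],-45.8,-1,vmax=58)
E
```

```text
t 21.9 pos [0.5728 0.0193 0.0601] w 1.002 tilt/yaw [-0.21 -0.45 -0.61] F [ 0.7  0.1 -0.8]
1 [-17.0, -23.4, 2.5, -0.2, -0.4, -0.6, -1.0]
2 [-16.8, -23.6, 2.6, 0.0, 0.0, 0.0, -1.0]
```

>>> {"fn": "apply_moves", "kwargs": {
  "increments": [
    [-15,-21,2,0,0,-0.6,-1],
    [-10,-14,2,0,0,0,-1],
    [0,0,0,0,0,0,-1],
    [0,0,0,0,0,0,-1],
    [0,0,0,0,0,0,-1],
    [0,0,0,0,0,0,-1],
    [0,0,0,0,0,0,-1],
    [0,0,0,0,0,0,-1]
  ]
}}

```text
t: 22.9
eef_pos: [0.5809, 0.0625, 0.0561]
tool_rot: [-0.0, 0.921, -0.389, 0.004]
contact_force: [-0.4, -0.4, -0.4]
gripper_width: 1.001
```

```bash
python3 - <<'E'
from h import *
plan([(0.5832,0.0762,-.026)],-45.8,-1,vmax=58)
look("w13",200)
E
```

```text
t 22.9 pos [0.5809 0.0625 0.0561] w 1.001 tilt/yaw [-0.2  -0.47 -0.01] F [-0.4 -0.4 -0.4]
1 [-4.4, -5.4, 41.0, -0.2, -0.5, -0.0, -1.0]
2 [-4.1, -5.6, 41.0, 0.0, -0.0, -0.0, -1.0]
brass [313.3 224.9] [285 216  53  36 324] [0.5935 0.0827]
brass [310.4 249. ] [293 234  34  36 389] [0.5805 0.0729]
brass [415.2 314.1] [402 300  27  35 474] [ 0.5966 -0.0119]
brass [525.9 459.8] [504 441  46  39 893] [ 0.5738 -0.1667]
green [546.1 471.8] [529 460  35  20 473] [array([ 0.5782, -0.1856]), array([ 0.5782, -0.1857]), array([ 0.578 , -0.1859]), array([ 0.5778, -0.1862])]
```

View pics/w13.png

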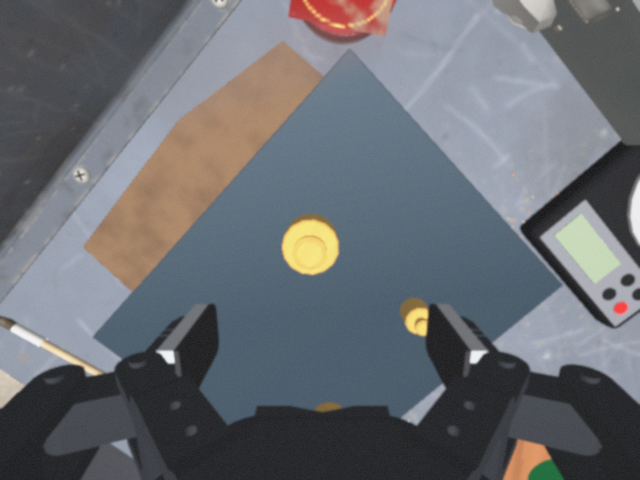

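```bash
python3 - <<'E'
from h import *
c=imaging.get_calibration("wrist");im=cv2.imread("pics/w13.png")
for z,r in((.003,.018),(.028,.018)): cv2.polylines(im,[np.int32(to_px(c,circ(.5832,.0762,z,r)).round())],True,(255,0,255),1)
for z,r in((.003,.01),(.023,.01)): cv2.polylines(im,[np.int32(to_px(c,circ(.5964,-.0146,z,r)).round())],True,(255,0,255),1)
cv2.imwrite("pics/w13d.png",cv2.resize(im[200:360,250:450],None,fx=3,fy=3))
E
```

```text
(no output)
```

View pics/w13d.png

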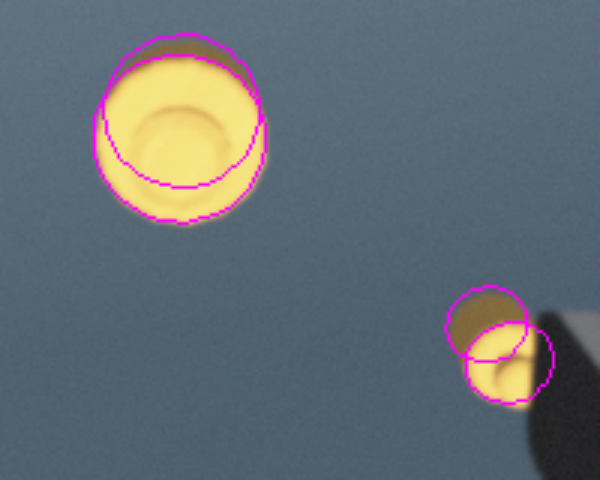

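>>> {"fn": "apply_moves", "kwargs": {
  "increments": [
    [-4.5,-5.5,15,0,-0.5,0,-1],
    [-4,-5.5,20,0,0,0,-1],
    [0,0,20,0,0,0,-1],
    [0,0,15,0,0,0,-1],
    [0,0,0,0,0,0,-1],
    [0,0,0,0,0,0,-1],
    [0,0,0,0,0,0,-1],
    [0,0,0,0,0,0,-1]
  ]
}}

```text
t: 23.95
eef_pos: [0.5827, 0.0775, -0.0198]
tool_rot: [-0.001, 0.921, -0.389, -0.0]
contact_force: [0.7, -0.8, -0.1]
gripper_width: 1.0
```

```bash
python3 - <<'E'
from h import *
plan([(0.5832,0.0762,-.026)],-45.8,-1,vmax=58)
E
```

```text
t 23.95 pos [ 0.5827  0.0775 -0.0198] w 1.0 tilt/yaw [-0.14  0.1   0.02] F [ 0.7 -0.8 -0.1]
1 [1.3, 0.6, 6.2, -0.1, 0.1, 0.0, -1.0]
```

>>> {"fn": "apply_moves", "kwargs": {
  "increments": [
    [1.3,0.6,6.5,0,0,0,-1],
    [0,0,0,0,0,0,-1],
    [0,0,0,0,0,0,1],
    [0,0,0,0,0,0,1],
    [0,0,0,0,0,0,1],
    [0,0,0,0,0,0,1],
    [0,0,0,0,0,0,1],
    [0,0,0,0,0,0,1]
  ]
}}

```text
t: 24.95
eef_pos: [0.584, 0.0763, -0.0257]
tool_rot: [-0.002, 0.921, -0.389, 0.0]
contact_force: [-0.3, -0.9, 0.7]
gripper_width: 0.394
```

```bash
cat >> h.py <<'E'
def gview(name,k,dz):
    "overlay gripped weight with underside dz above reported tcp"
    o=bot.get_obs(); c=imaging.get_calibration("wrist"); im=imaging.read_camera("wrist")[:,:,::-1].copy(); R=Rq(o)
    r,h,H=W[k]; p=o["eef_pos"]; z0=p[2]+dz
    for z in (z0,z0+h): cv2.polylines(im,[np.int32(to_px(c,circ(p[0],p[1],z,r)).round())],True,(255,0,0),1)
    for w,(x,y) in WELL.items():
        for z,q in ((.026,WR[w]+.003),(.0185,WR[w])): cv2.polylines(im,[np.int32(to_px(c,circ(x,y,z,q)).round())],True,(255,0,255),1)
    cv2.imwrite(f"pics/{name}.png",im)
WELL={50:(.6096,-.1575),100:(.5791,-.1871),200:(.5428,-.2224),500:(.4993,-.2650)}
E
python3 - <<'E'
from h import *
plan([(0.5832,0.0762,0.055),(.5428,-.2224,.055)],-45.8,1,vmax=45)
o=bot.get_obs(); gview("w14",200,.003-o["eef_pos"][2])
E
```

```text
t 24.95 pos [ 0.584   0.0763 -0.0257] w 0.394 tilt/yaw [-0.23  0.06  0.02] F [-0.3 -0.9  0.7]
1 [-0.3, 0.1, -40.3, -0.2, 0.1, 0.0, 1.0]
2 [-0.2, 0.3, -40.3, -0.0, 0.0, 0.0, 1.0]
3 [26.6, 33.9, -0.0, 0.0, 0.0, 0.0, 1.0]
4 [26.6, 33.9, -0.0, -0.0, 0.0, 0.0, 1.0]
5 [26.6, 33.9, -0.0, 0.0, -0.0, 0.0, 1.0]
6 [26.6, 33.9, -0.0, -0.0, 0.0, 0.0, 1.0]
7 [26.6, 33.9, -0.0, 0.0, -0.0, 0.0, 1.0]
8 [26.6, 33.9, -0.0, -0.0, 0.0, 0.0, 1.0]
9 [26.6, 33.9, -0.0, 0.0, 0.0, 0.0, 1.0]
```

View pics/w14.png

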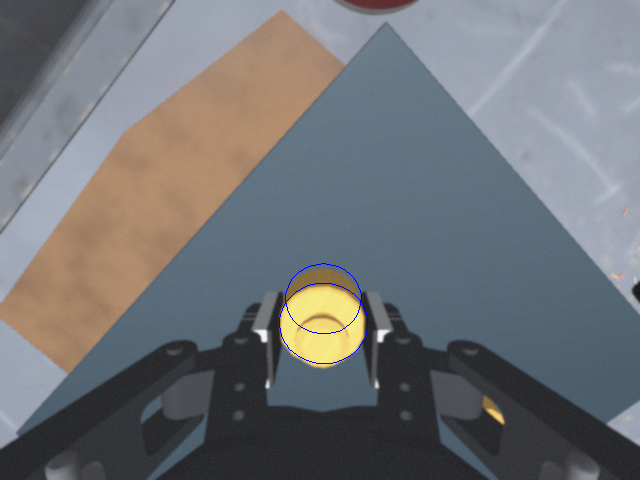

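>>> {"fn": "apply_moves", "kwargs": {
  "increments": [
    [0,0,-20,0,0,0,1],
    [0,0,-35,0,0,0,1],
    [0,0,-25,0,0,0,1],
    [18,23,0,0,0,0,1],
    [27,34,0,0,0,0,1],
    [27,34,0,0,0,0,1],
    [27,34,0,0,0,0,1],
    [27,34,0,0,0,0,1]
  ]
}}

```text
t: 26.0
eef_pos: [0.5595, -0.1256, 0.0635]
tool_rot: [-0.004, 0.923, -0.385, 0.002]
contact_force: [0.1, 0.0, -1.7]
gripper_width: 0.396
```

```bash
python3 - <<'E'
from h import *
plan([(.5428,-.2224,.055)],-45.8,1,vmax=43)
E
```

```text
t 26.0 pos [ 0.5595 -0.1256  0.0635] w 0.396 tilt/yaw [-0.52 -0.02  0.52] F [ 0.1  0.  -1.7]
1 [19.0, 26.7, 2.6, -0.5, -0.0, 0.5, 1.0]
2 [19.3, 26.5, 2.8, 0.0, -0.0, 0.0, 1.0]
3 [19.3, 26.5, 2.8, -0.0, 0.0, 0.0, 1.0]
```

>>> {"fn": "apply_moves", "kwargs": {
  "increments": [
    [22,30,3,-0.5,0,0.5,1],
    [22,30,3,0,0,0,1],
    [10,14,3,0,0,0,1],
    [3,5,0,0,0,0,1],
    [0,0,0,0,0,0,1],
    [0,0,0,0,0,0,1],
    [0,0,0,0,0,0,1],
    [0,0,0,0,0,0,1]
  ]
}}

```text
t: 27.0
eef_pos: [0.5432, -0.2233, 0.0583]
tool_rot: [-0.001, 0.921, -0.389, 0.001]
contact_force: [1.3, -0.5, -1.6]
gripper_width: 0.398
```

```bash
python3 - <<'E'
from h import *
plan([(.5428,-.2224,-.0102)],-45.8,1,vmax=43)
gview("w15",200,.0287)
E
```

```text
t 27.0 pos [ 0.5432 -0.2233  0.0583] w 0.398 tilt/yaw [-0.2  -0.09  0.  ] F [ 1.3 -0.5 -1.6]
1 [-0.5, -0.0, 34.3, -0.2, -0.1, 0.0, 1.0]
2 [-0.5, -0.2, 34.3, 0.0, 0.0, 0.0, 1.0]
```

View pics/w15.png

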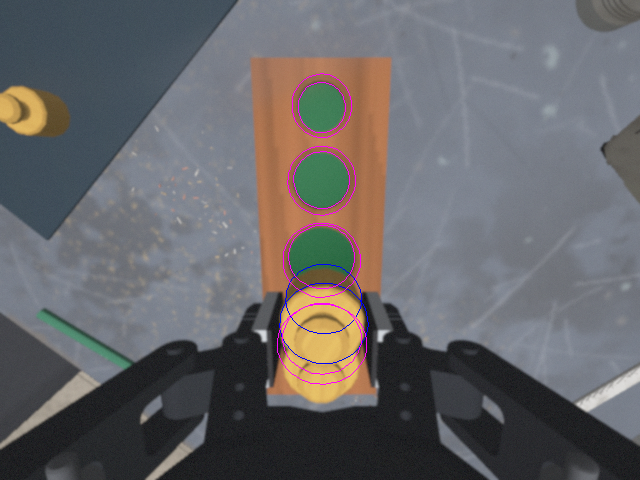

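>>> {"fn": "apply_moves", "kwargs": {
  "increments": [
    [-1,0,12,0,0,0,1],
    [0,0,20,0,0,0,1],
    [0,0,16,0,0,0,1],
    [0,0,10,0,0,0,1],
    [0,0,4,0,0,0,1],
    [0,0,0,0,0,0,1],
    [0,0,0,0,0,0,1],
    [0,0,0,0,0,0,1]
  ]
}}

```text
t: 28.05
eef_pos: [0.5423, -0.2224, -0.0088]
tool_rot: [-0.001, 0.921, -0.389, 0.001]
contact_force: [-0.3, -0.4, -2.5]
gripper_width: 0.397
```

```bash
python3 - <<'E'
from h import *
plan([(.5428,-.2224,-.0102)],-45.8,1,vmax=43)
E
```

```text
t 28.05 pos [ 0.5423 -0.2224 -0.0088] w 0.397 tilt/yaw [-0.16 -0.03 -0.01] F [-0.3 -0.4 -2.5]
1 [0.3, -0.3, 1.4, -0.2, -0.0, -0.0, 1.0]
```

>>> {"fn": "apply_moves", "kwargs": {
  "increments": [
    [0,0,1,0,0,0,1],
    [0,0,0.7,0,0,0,1],
    [0,0,0,0,0,0,1],
    [0,0,0,0,0,0,-1],
    [0,0,0,0,0,0,-1],
    [0,0,0,0,0,0,-1],
    [0,0,-10,0,0,0,-1],
    [0,0,-25,0,0,0,-1]
  ]
}}

```text
t: 29.05
eef_pos: [0.5421, -0.2224, 0.0256]
tool_rot: [-0.001, 0.921, -0.389, 0.001]
contact_force: [0.7, 0.5, 0.4]
gripper_width: 1.001
```

```bash
python3 - <<'E'
from h import *
plan([(.5428,-.2224,.05),(.4870,-.0353,.05)],-45.8,-1,vmax=50)
look("w16")
E
```

```text
t 29.05 pos [ 0.5421 -0.2224  0.0256] w 1.001 tilt/yaw [-0.14 -0.01 -0.01] F [0.7 0.5 0.4]
1 [0.4, -0.5, -24.4, -0.1, -0.0, -0.0, -1.0]
2 [-43.3, -22.6, -0.0, 0.0, -0.0, -0.0, -1.0]
3 [-43.3, -22.6, 0.0, -0.0, 0.0, 0.0, -1.0]
4 [-43.3, -22.6, -0.0, 0.0, -0.0, 0.0, -1.0]
5 [-43.3, -22.6, 0.0, -0.0, 0.0, 0.0, -1.0]
brass [326.6 245.7] [  246    53   159   359 28392] 
green [325.5 103.6] [ 298   79   52   48 1719] [array([ 0.6083, -0.1599]), array([ 0.6082, -0.16  ]), array([ 0.608 , -0.1601]), array([ 0.6079, -0.1604])]
green [323.4 184.2] [ 292  153   63   63 3102] [array([ 0.5788, -0.1871]), array([ 0.5787, -0.1872]), array([ 0.5785, -0.1874]), array([ 0.5783, -0.1877])]
green [325.9 255.4] [287 240  74  43 650] [array([ 0.5516, -0.2156]), array([ 0.5515, -0.2157]), array([ 0.5513, -0.2159]), array([ 0.5509, -0.2163])]
green [ 29.4 350. ] [  0 332  61  37 596] [array([ 0.3843, -0.1286]), array([ 0.3842, -0.1287]), array([ 0.3839, -0.1288]), array([ 0.3836, -0.1291])]
green [355.4 351.6] [320 332  48  45 209] [array([ 0.5207, -0.271 ]), array([ 0.5205, -0.2711]), array([ 0.5203, -0.2713]), array([ 0.52  , -0.2716])]
```

View pics/w16.png

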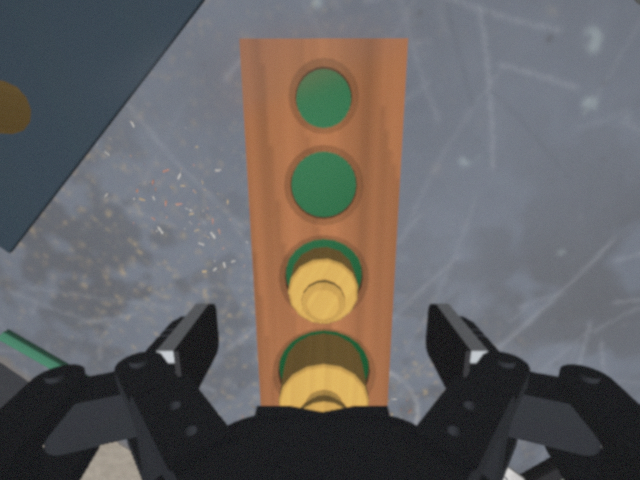

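>>> {"fn": "apply_moves", "kwargs": {
  "increments": [
    [0,0,-25,0,0,0,-1],
    [-30,-16,0,0,0,0,-1],
    [-43,-23,0,0,0,0,-1],
    [-43,-23,0,0,0,0,-1],
    [-40,-20,0,0,0,0,-1],
    [-10,-5,0,0,0,0,-1],
    [0,0,0,0,0,0,-1],
    [0,0,0,0,0,0,-1]
  ]
}}

```text
t: 30.1
eef_pos: [0.494, -0.0424, 0.0597]
tool_rot: [-0.003, 0.92, -0.391, 0.009]
contact_force: [0.3, -0.5, 0.4]
gripper_width: 1.002
```

```bash
cat >> h.py <<'E'
def wview(name,k,x,y,crop=True):
    c=imaging.get_calibration("wrist"); im=imaging.read_camera("wrist")[:,:,::-1].copy(); r,h,H=W[k]
    for z in (.003,.003+h): cv2.polylines(im,[np.int32(to_px(c,circ(x,y,z,r)).round())],True,(255,0,255),1)
    u=to_px(c,[x,y,.02])[0].astype(int); a,b=np.clip(u-70,0,[500,340])
    cv2.imwrite(f"pics/{name}.png",cv2.resize(im[b:b+140,a:a+140],None,fx=4,fy=4))
E
python3 - <<'E'
from h import *
plan([(.4869,-.0354,-.026)],-45.8,-1,vmax=50)
wview("w17",100,.4869,-.0354)
E
```

```text
t 30.1 pos [ 0.494  -0.0424  0.0597] w 1.002 tilt/yaw [-0.68 -0.78 -0.26] F [ 0.3 -0.5  0.4]
1 [-5.6, 0.6, 42.8, -0.7, -0.8, -0.3, -1.0]
2 [-5.0, 0.1, 42.8, -0.0, 0.0, -0.0, -1.0]
```

View pics/w17.png

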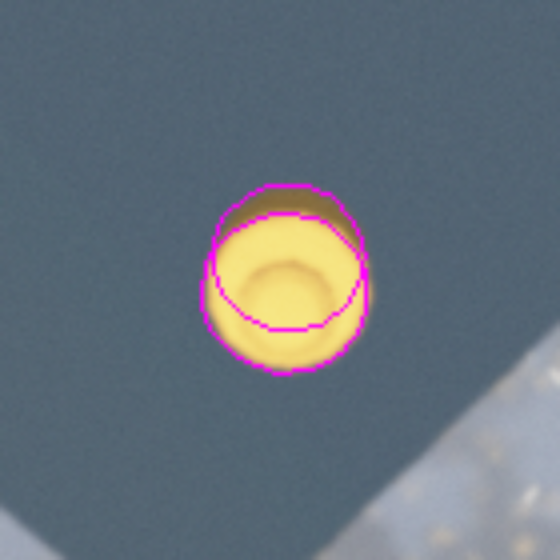

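>>> {"fn": "apply_moves", "kwargs": {
  "increments": [
    [-5.5,0.6,15,-0.7,-0.8,-0.3,-1],
    [-5,0,25,0,0,0,-1],
    [0,0,22,0,0,0,-1],
    [0,0,14,0,0,0,-1],
    [0,0,4,0,0,0,-1],
    [0,0,0,0,0,0,-1],
    [0,0,0,0,0,0,-1],
    [0,0,0,0,0,0,-1]
  ]
}}

```text
t: 31.15
eef_pos: [0.4873, -0.0393, -0.0249]
tool_rot: [0.001, 0.92, -0.392, -0.001]
contact_force: [-0.9, -0.7, 0.5]
gripper_width: 0.998
```

```bash
python3 - <<'E'
from h import *
plan([(.4869,-.0354,-.0262)],-45.8,-1,vmax=50)
E
```

```text
t 31.15 pos [ 0.4873 -0.0393 -0.0249] w 0.998 tilt/yaw [ 0.14  0.05 -0.33] F [-0.9 -0.7  0.5]
1 [-3.1, -2.5, 1.3, 0.1, 0.1, -0.3, -1.0]
```

>>> {"fn": "apply_moves", "kwargs": {
  "increments": [
    [-3,-2.5,1.2,0,0,-0.3,-1],
    [0,0,0,0,0,0,-1],
    [0,0,0,0,0,0,1],
    [0,0,0,0,0,0,1],
    [0,0,0,0,0,0,1],
    [0,0,0,0,0,0,1],
    [0,0,0,0,0,0,1],
    [0,0,0,0,0,0,1]
  ],
  "grip_force": 40
}}

```text
t: 32.15
eef_pos: [0.4877, -0.0347, -0.0251]
tool_rot: [0.0, 0.921, -0.389, -0.0]
contact_force: [0.4, 0.4, 0.6]
gripper_width: 0.296
```

```bash
python3 - <<'E'
from h import *
plan([(.487,-.0354,0.055),(.5791,-.1871,.055)],-45.8,1,vmax=45)
o=bot.get_obs(); gview("w18",100,.003-o["eef_pos"][2])
E
```

```text
t 32.15 pos [ 0.4877 -0.0347 -0.0251] w 0.296 tilt/yaw [0.03 0.02 0.01] F [0.4 0.4 0.6]
1 [-0.0, 0.5, -40.0, 0.0, 0.0, 0.0, 1.0]
2 [0.0, 0.5, -40.0, 0.0, 0.0, 0.0, 1.0]
3 [43.2, 9.9, -0.0, -0.0, -0.0, 0.0, 1.0]
4 [43.2, 9.9, -0.0, 0.0, -0.0, 0.0, 1.0]
5 [43.2, 9.9, -0.0, -0.0, 0.0, 0.0, 1.0]
6 [43.2, 9.9, -0.0, 0.0, -0.0, 0.0, 1.0]
```

View pics/w18.png

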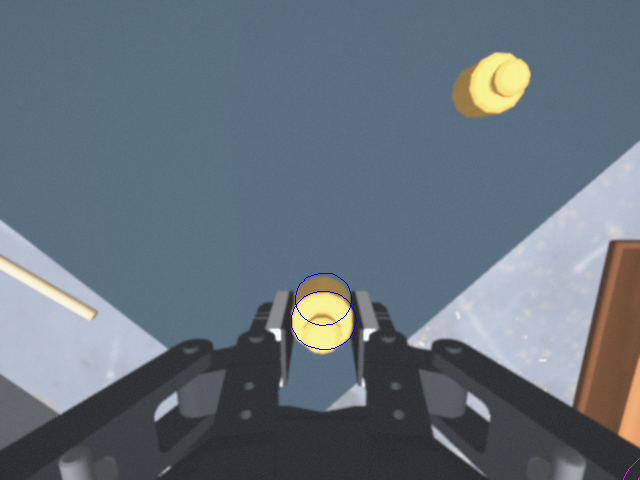

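>>> {"fn": "apply_moves", "kwargs": {
  "increments": [
    [0,0,-20,0,0,0,1],
    [0,0,-35,0,0,0,1],
    [0,0,-25,0,0,0,1],
    [28,7,0,0,0,0,1],
    [43,9,0,0,0,0,1],
    [43,9,0,0,0,0,1],
    [40,9,0,0,0,0,1],
    [15,3,0,0,0,0,1]
  ]
}}

```text
t: 33.2
eef_pos: [0.5797, -0.1829, 0.0548]
tool_rot: [0.001, 0.922, -0.386, -0.003]
contact_force: [-0.3, -0.2, -1.6]
gripper_width: 0.291
```

```bash
python3 - <<'E'
from h import *
plan([(.5798,-.1864,.055)],-45.8,1,vmax=43)
E
```

```text
t 33.2 pos [ 0.5797 -0.1829  0.0548] w 0.291 tilt/yaw [0.2  0.23 0.33] F [-0.3 -0.2 -1.6]
1 [2.5, 2.3, -0.2, 0.2, 0.2, 0.3, 1.0]
```

>>> {"fn": "apply_moves", "kwargs": {
  "increments": [
    [1,2,0,0.2,0.2,0.3,1],
    [0,0,0,0,0,0,1],
    [0,0,10,0,0,0,1],
    [0,0,15,0,0,0,1],
    [0,0,0,0,0,0,1],
    [0,0,0,0,0,0,1],
    [0,0,0,0,0,0,1],
    [0,0,0,0,0,0,1]
  ]
}}

```text
t: 34.2
eef_pos: [0.5765, -0.1803, 0.0266]
tool_rot: [-0.001, 0.922, -0.387, -0.003]
contact_force: [-0.7, -0.9, -0.6]
gripper_width: 0.292
```

```bash
python3 - <<'E'
from h import *
plan([(.5798,-.1864,-.0096)],-45.8,1,vmax=43)
gview("w19",100,.0281)
E
```

```text
t 34.2 pos [ 0.5765 -0.1803  0.0266] w 0.292 tilt/yaw [0.03 0.31 0.21] F [-0.7 -0.9 -0.6]
1 [6.8, 1.9, 36.1, 0.0, 0.3, 0.2, 1.0]
```

View pics/w19.png

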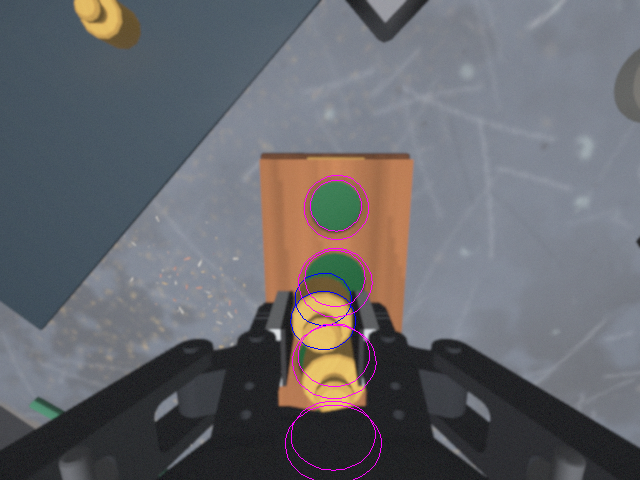

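>>> {"fn": "apply_moves", "kwargs": {
  "increments": [
    [6.5,1.8,5,0,0.3,0.2,1],
    [0,0,5,0,0,0,1],
    [0,0,5,0,0,0,1],
    [0,0,0,0,0,0,1],
    [0,0,0,0,0,0,1],
    [0,0,0,0,0,0,1],
    [0,0,0,0,0,0,1],
    [0,0,0,0,0,0,1]
  ]
}}

```text
t: 35.25
eef_pos: [0.5802, -0.1868, 0.0107]
tool_rot: [0.0, 0.921, -0.389, 0.0]
contact_force: [-0.3, 0.7, -0.9]
gripper_width: 0.29
```

```bash
python3 - <<'E'
from h import *
plan([(.5798,-.1864,-.0096)],-45.8,1,vmax=43)
E
```

```text
t 35.25 pos [ 0.5802 -0.1868  0.0107] w 0.29 tilt/yaw [ 0.01 -0.04 -0.02] F [-0.3  0.7 -0.9]
1 [-0.6, 0.0, 20.3, 0.0, -0.0, -0.0, 1.0]
```

>>> {"fn": "apply_moves", "kwargs": {
  "increments": [
    [-0.5,0,8,0,0,0,1],
    [0,0,6,0,0,0,1],
    [0,0,3,0,0,0,1],
    [0,0,1.5,0,0,0,1],
    [0,0,0,0,0,0,1],
    [0,0,0,0,0,0,1],
    [0,0,0,0,0,0,1],
    [0,0,0,0,0,0,1]
  ]
}}

```text
t: 36.25
eef_pos: [0.5799, -0.1865, -0.0091]
tool_rot: [0.0, 0.921, -0.389, 0.0]
contact_force: [-0.3, 0.4, -0.9]
gripper_width: 0.292
```

>>> {"fn": "apply_moves", "kwargs": {
  "increments": [
    [0,0,0.5,0,0,0,1],
    [0,0,0,0,0,0,1],
    [0,0,0,0,0,0,-1],
    [0,0,0,0,0,0,-1],
    [0,0,0,0,0,0,-1],
    [0,0,-10,0,0,0,-1],
    [0,0,-25,0,0,0,-1],
    [0,0,-20,0,0,0,-1]
  ]
}}

```text
t: 37.25
eef_pos: [0.5792, -0.1865, 0.0471]
tool_rot: [0.0, 0.921, -0.389, -0.001]
contact_force: [-0.6, 0.2, -0.2]
gripper_width: 1.0
```

```bash
python3 - <<'E'
from h import *
plan([(.5967,-.0145,.055)],-45.8,-1,vmax=45)
look("w20")
E
```

```text
t 37.25 pos [ 0.5792 -0.1865  0.0471] w 1.0 tilt/yaw [ 0.07  0.04 -0.04] F [-0.6  0.2 -0.2]
1 [-27.8, -33.1, -2.0, 0.1, 0.0, -0.0, -1.0]
2 [-27.8, -33.1, -2.0, -0.0, -0.0, 0.0, -1.0]
3 [-27.8, -33.1, -2.0, 0.0, 0.0, 0.0, -1.0]
4 [-27.8, -33.1, -2.0, -0.0, 0.0, 0.0, -1.0]
brass [109.6  24.3] [  88    5   43   42 1295] 
brass [323.3 273.6] [  256   151   135   255 20452] 
green [322.9 196.9] [ 302  176   43   43 1487] [array([ 0.6091, -0.1575]), array([ 0.609 , -0.1577]), array([ 0.6088, -0.1578]), array([ 0.6085, -0.1581])]
green [325.9 253.3] [297 241  53  33 278] [array([ 0.5853, -0.1833]), array([ 0.5852, -0.1834]), array([ 0.585 , -0.1836]), array([ 0.5847, -0.1839])]
green [325.6 323.6] [292 310  63  36 379] [array([ 0.5505, -0.217 ]), array([ 0.5504, -0.2171]), array([ 0.5502, -0.2173]), array([ 0.5499, -0.2175])]
```

View pics/w20.png

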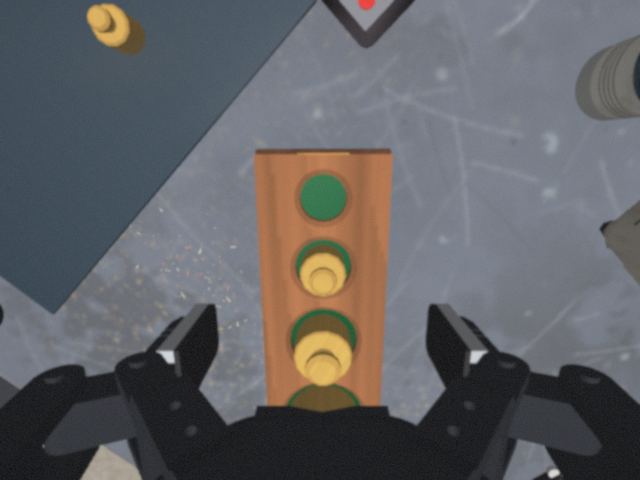

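>>> {"fn": "apply_moves", "kwargs": {
  "increments": [
    [-15,-18,-2,0,0,0,-1],
    [-28,-33,-2,0,0,0,-1],
    [-28,-33,-2,0,0,0,-1],
    [-27,-32,0,0,0,0,-1],
    [-10,-12,0,0,0,0,-1],
    [0,0,0,0,0,0,-1],
    [0,0,0,0,0,0,-1],
    [0,0,0,0,0,0,-1]
  ]
}}

```text
t: 38.3
eef_pos: [0.5993, -0.0215, 0.0594]
tool_rot: [0.0, 0.92, -0.393, 0.004]
contact_force: [0.6, 0.3, -0.4]
gripper_width: 0.998
```

```bash
python3 - <<'E'
from h import *
plan([(.5967,-.0146,-.026)],-45.8,-1,vmax=45)
wview("w21",50,.5967,-.0146)
E
```

```text
t 38.3 pos [ 0.5993 -0.0215  0.0594] w 0.998 tilt/yaw [-0.18 -0.48 -0.44] F [ 0.6  0.3 -0.4]
1 [-3.8, -1.3, 42.7, -0.2, -0.5, -0.4, -1.0]
2 [-3.4, -1.5, 42.7, 0.0, -0.0, 0.0, -1.0]
```

View pics/w21.png

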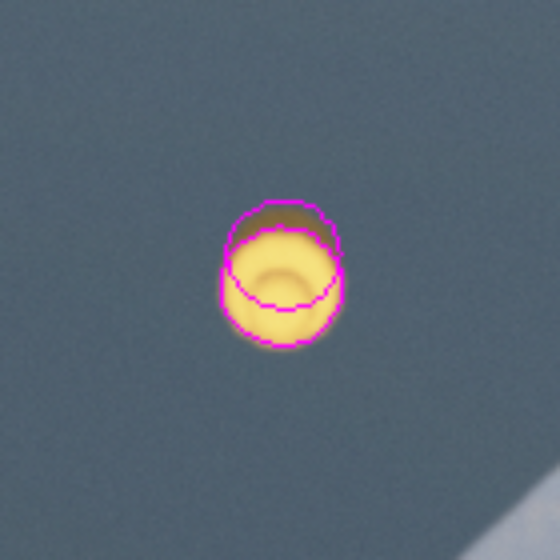

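>>> {"fn": "apply_moves", "kwargs": {
  "increments": [
    [-3.8,-1,15,0,-0.5,-0.4,-1],
    [-3.4,-1,25,0,0,0,-1],
    [0,0,22,0,0,0,-1],
    [0,0,14,0,0,0,-1],
    [0,0,4,0,0,0,-1],
    [0,0,0,0,0,0,-1],
    [0,0,0,0,0,0,-1],
    [0,0,0,0,0,0,-1]
  ]
}}

```text
t: 39.35
eef_pos: [0.5956, -0.0178, -0.0248]
tool_rot: [-0.002, 0.92, -0.391, 0.0]
contact_force: [-0.6, 0.5, 0.2]
gripper_width: 0.997
```

```bash
python3 - <<'E'
from h import *
plan([(.5965,-.0148,-.0265)],-45.8,-1,vmax=45)
E
```

```text
t 39.35 pos [ 0.5956 -0.0178 -0.0248] w 0.997 tilt/yaw [-0.18  0.05 -0.26] F [-0.6  0.5  0.2]
1 [-1.5, -2.7, 1.7, -0.2, 0.1, -0.3, -1.0]
```

>>> {"fn": "apply_moves", "kwargs": {
  "increments": [
    [-1.5,-2.5,2,0,0,-0.3,-1],
    [0,0,0,0,0,0,-1],
    [0,0,0,0,0,0,1],
    [0,0,0,0,0,0,1],
    [0,0,0,0,0,0,1],
    [0,0,0,0,0,0,1],
    [0,0,0,0,0,0,1],
    [0,0,0,0,0,0,1]
  ],
  "grip_force": 30
}}

```text
t: 40.35
eef_pos: [0.5971, -0.0145, -0.0259]
tool_rot: [-0.002, 0.921, -0.388, 0.001]
contact_force: [-0.6, -0.0, 0.1]
gripper_width: 0.209
```

```bash
python3 - <<'E'
from h import *
plan([(.5967,-.0146,0.055),(.6094,-.1575,.055)],-45.8,1,vmax=45)
o=bot.get_obs(); gview("w22",50,.003-o["eef_pos"][2])
im=cv2.imread("pics/w22.png"); cv2.imwrite("pics/w22c.png",cv2.resize(im[250:400,240:400],None,fx=4,fy=4))
E
```

```text
t 40.35 pos [ 0.5971 -0.0145 -0.0259] w 0.209 tilt/yaw [-0.26  0.01  0.08] F [-0.6 -0.   0.1]
1 [-0.1, 0.0, -40.4, -0.3, 0.0, 0.1, 1.0]
2 [-0.1, 0.2, -40.4, 0.0, -0.0, 0.0, 1.0]
3 [27.8, 22.6, -0.0, -0.0, 0.0, 0.0, 1.0]
4 [27.8, 22.6, -0.0, 0.0, -0.0, 0.0, 1.0]
5 [27.8, 22.6, -0.0, -0.0, 0.0, 0.0, 1.0]
6 [27.8, 22.6, -0.0, 0.0, -0.0, 0.0, 1.0]
```

View pics/w22c.png

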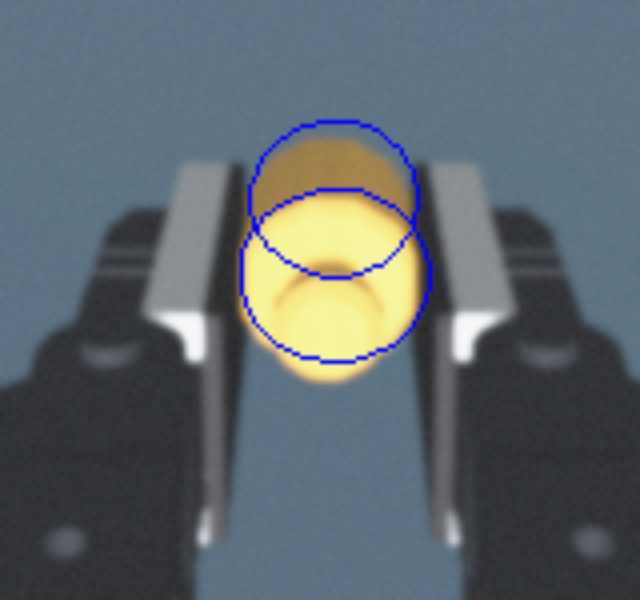

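>>> {"fn": "apply_moves", "kwargs": {
  "increments": [
    [0,0,-20,0,0,0,1],
    [0,0,-35,0,0,0,1],
    [0,0,-25,0,0,0,1],
    [18,14,0,0,0,0,1],
    [28,23,0,0,0,0,1],
    [28,23,0,0,0,0,1],
    [25,20,0,0,0,0,1],
    [12,9,0,0,0,0,1]
  ]
}}

```text
t: 41.4
eef_pos: [0.6135, -0.1589, 0.0657]
tool_rot: [-0.004, 0.922, -0.387, 0.004]
contact_force: [0.1, 0.9, -1.2]
gripper_width: 0.208
```

```bash
python3 - <<'E'
from h import *
plan([(.6102,-.1567,.055)],-45.8,1,vmax=43)
E
```

```text
t 41.4 pos [ 0.6135 -0.1589  0.0657] w 0.208 tilt/yaw [-0.56 -0.24  0.26] F [ 0.1  0.9 -1.2]
1 [-3.9, 0.9, 10.7, -0.6, -0.2, 0.3, 1.0]
```

>>> {"fn": "apply_moves", "kwargs": {
  "increments": [
    [-4,1,10,-0.6,-0.2,0.3,1],
    [0,0,15,0,0,0,1],
    [0,0,15,0,0,0,1],
    [0,0,8,0,0,0,1],
    [0,0,0,0,0,0,1],
    [0,0,0,0,0,0,1],
    [0,0,0,0,0,0,1],
    [0,0,0,0,0,0,1]
  ]
}}

```text
t: 42.4
eef_pos: [0.6099, -0.1515, 0.0141]
tool_rot: [-0.0, 0.922, -0.388, -0.001]
contact_force: [0.2, -1.3, -0.8]
gripper_width: 0.212
```

```bash
python3 - <<'E'
from h import *
plan([(.6102,-.1567,-.0104)],-45.8,1,vmax=43)
gview("w23",50,.0289)
E
```

```text
t 42.4 pos [ 0.6099 -0.1515  0.0141] w 0.212 tilt/yaw [0.03 0.14 0.19] F [ 0.2 -1.3 -0.8]
1 [4.0, 3.4, 24.5, 0.0, 0.1, 0.2, 1.0]
```

View pics/w23.png

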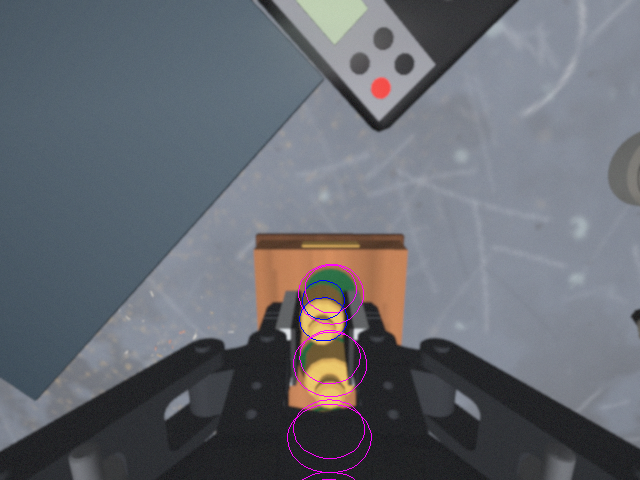

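>>> {"fn": "apply_moves", "kwargs": {
  "increments": [
    [4,3.4,3,0,0,0.2,1],
    [0,0,3,0,0,0,1],
    [0,0,0,0,0,0,1],
    [0,0,0,0,0,0,1],
    [0,0,0,0,0,0,1],
    [0,0,0,0,0,0,1],
    [0,0,0,0,0,0,1],
    [0,0,0,0,0,0,1]
  ]
}}

```text
t: 43.45
eef_pos: [0.6105, -0.1574, 0.0081]
tool_rot: [-0.0, 0.921, -0.389, -0.001]
contact_force: [0.1, -0.3, -0.4]
gripper_width: 0.208
```

```bash
python3 - <<'E'
from h import *
plan([(.6102,-.1567,-.0104)],-45.8,1,vmax=43)
gview("w24",50,.0289)
im=cv2.imread("pics/w24.png"); cv2.imwrite("pics/w24c.png",cv2.resize(im[230:410,240:400],None,fx=3,fy=3))
E
```

```text
t 43.45 pos [ 0.6105 -0.1574  0.0081] w 0.208 tilt/yaw [ 0.01  0.11 -0.04] F [ 0.1 -0.3 -0.4]
1 [-0.7, -0.2, 18.5, 0.0, 0.1, -0.0, 1.0]
```

View pics/w24c.png

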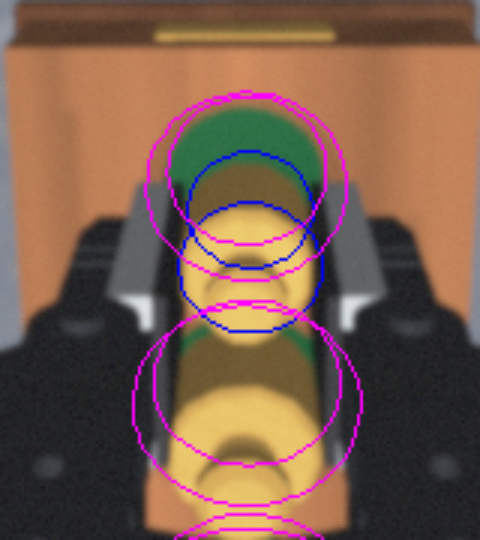

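>>> {"fn": "apply_moves", "kwargs": {
  "increments": [
    [-0.7,0.3,6,0,0,0,1],
    [0,0,6,0,0,0,1],
    [0,0,3,0,0,0,1],
    [0,0,1,0,0,0,1],
    [0,0,0,0,0,0,1],
    [0,0,0,0,0,0,1],
    [0,0,0,0,0,0,1],
    [0,0,0,0,0,0,1]
  ]
}}

```text
t: 44.5
eef_pos: [0.6097, -0.1571, -0.0092]
tool_rot: [-0.0, 0.921, -0.389, -0.001]
contact_force: [-0.1, 0.2, -0.8]
gripper_width: 0.214
```

>>> {"fn": "apply_moves", "kwargs": {
  "increments": [
    [0,0,0.9,0,0,0,1],
    [0,0,0,0,0,0,1],
    [0,0,0,0,0,0,-1],
    [0,0,0,0,0,0,-1],
    [0,0,0,0,0,0,-1],
    [0,0,-10,0,0,0,-1],
    [0,0,-25,0,0,0,-1],
    [0,0,-30,0,0,0,-1]
  ]
}}

```text
t: 45.5
eef_pos: [0.6084, -0.1569, 0.0558]
tool_rot: [0.0, 0.921, -0.39, -0.003]
contact_force: [0.3, 0.4, -0.0]
gripper_width: 1.001
```

>>> {"fn": "apply_moves", "kwargs": {
  "increments": [
    [0,-20,-30,0,0,0,-1],
    [0,-30,-30,0,0,0,-1],
    [0,-30,-20,0,0,0,-1],
    [0,-10,0,0,0,0,-1],
    [0,0,0,0,0,0,-1],
    [0,0,0,0,0,0,-1],
    [0,0,0,0,0,0,-1],
    [0,0,0,0,0,0,-1]
  ]
}}

```text
t: 46.5
eef_pos: [0.6718, -0.0983, 0.141]
tool_rot: [0.001, 0.919, -0.393, -0.002]
contact_force: [0.9, -0.8, -0.4]
gripper_width: 0.998
```

```bash
python3 - <<'E'
from h import *
o=bot.get_obs(); print(o["t"],o["eef_pos"],o["contact_force"])
c=imaging.get_calibration("wrist"); im=imaging.read_camera("wrist")[:,:,::-1].copy(); cv2.imwrite("pics/w25.png",im)
for k,(x,y) in WELL.items():
    r,h,H=W[k]
    for z in (.0185,.0185+h): cv2.polylines(im,[np.int32(to_px(c,circ(x,y,z,r)).round())],True,(255,0,255),1)
u=to_px(c,[.555,-.21,.02])[0].astype(int); print(u)
cv2.imwrite("pics/w25d.png",im)
t=imaging.read_camera("top")[:,:,::-1]; cv2.imwrite("pics/t25.png",cv2.resize(t[150:350,310:540],None,fx=3,fy=3,interpolation=cv2.INTER_CUBIC))
E
```

```text
46.5 [ 0.67176345 -0.0983089   0.14103666] [ 0.86058037 -0.78223327 -0.43035791]
[322 386]
```

View pics/w25.png

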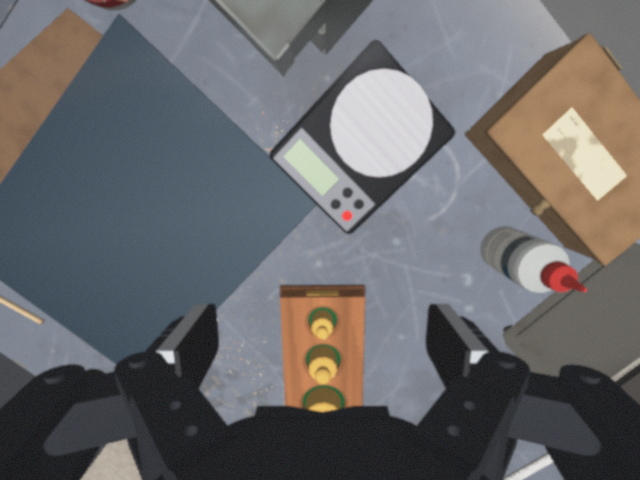

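View pics/w25d.png

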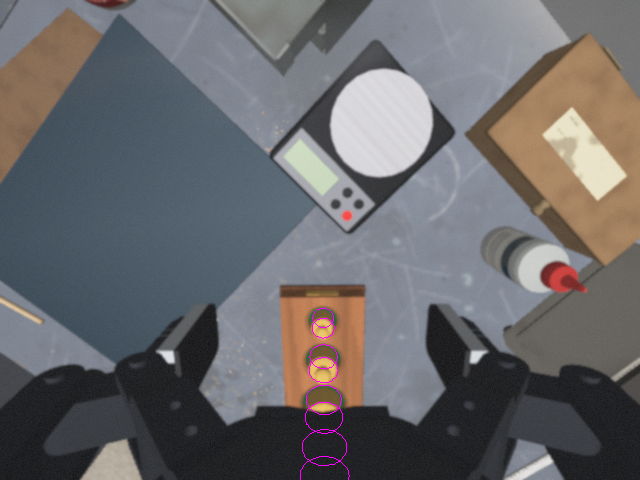

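View pics/t25.png

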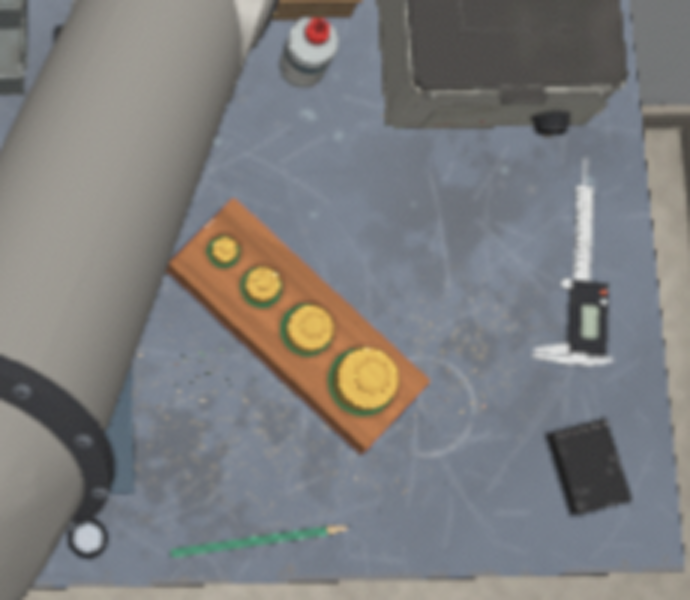

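```bash
python3 - <<'E'
from h import *
c=imaging.get_calibration("top"); im=imaging.read_camera("top")[:,:,::-1]
hsv=cv2.cvtColor(im,cv2.COLOR_BGR2HSV); m=cv2.inRange(hsv,(19,130,150),(30,255,255))
TW={50:(.610,-.1561),100:(.5799,-.1856),200:(.5438,-.2212),500:(.5,-.2636)}
for ce,s,_ in blobs(m>0,20):
    p0=proj_z(c,[ce],.035)[0,:2]; k=min(TW,key=lambda j:np.hypot(*(p0-TW[j])))
    for z0 in (.0185,.026):
        p=fit_w(c,ce,k,z0); print(k,s[4],z0,((p-TW[k])*1000).round(1))
print(bot.get_obs()["contact_force"])
bot.hand_in()
E
```

```text
50 50 0.0185 [ 0.7 -0.5]
50 50 0.026 [-0.8  0.3]
100 95 0.0185 [ 1.2 -0.2]
100 95 0.026 [-0.1  0.8]
200 173 0.0185 [-0.4 -1.5]
200 173 0.026 [-1.6 -0.3]
500 312 0.0185 [ 0.7 -1.6]
500 312 0.026 [-0.1 -0.1]
[ 0.30555783 -0.07744237 -0.1982679 ]
the job is handed in; nothing more can be done
```

All four check weights are back in the wooden block, smallest to largest, each standing upright in its own well. I handed the job in at about 46.6 s, with the gripper open and clear of everything.

- **Last checks:** the final top picture puts every weight within about 2 mm of its well's centre (the limit is 8 mm). The wrist picture after each release showed that weight standing in its well. The scale and the charcoal block were never touched and look unmoved, though I did not measure their positions at the end.
- **Seating depth:** no camera measures height directly. The depth comes from the height at which I released each weight, at most about 1 mm above the felt. The centring numbers do not prove it, because they fit about equally well with a weight resting on the block's top.
- **First grasp missed:** the first try at weight_500 closed the fingers on nothing, just above its knob. The true fingertips are about 39 mm behind the reported TCP, along the tool axis. I confirmed this by touching the bench mat at about 16 N, then used the corrected height for every grasp. The missed grasp did not move or tip the weight.
- **Disagreement:** the top and wrist cameras differed by about 1–2 mm, within their stated accuracy. Close up, the wrist overlays were also about 2 mm off for both the well and the held weight, so the offset mostly cancelled out.

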